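# Put the pile of sharpening stones away in their cases

## Robot

A 7-joint arm with a two-finger parallel gripper is mounted at the origin on a cart in front of the work surface, level with it; the furniture and walls round the work are solid. World frame = base frame: x ahead of the robot, y to its left, z up, the work surface at z = 0. Lengths are in m, angles in rad, forces in N, time in s.
With the tool pointing down it reaches from about 0.4 to 0.85 m from the base axis. Payload 4.5 kg.
Tool frame: the origin (TCP) lies on the centre line of the jaws, within the pads' length; the fingertips stand 14 mm ahead of it and the grasp point (between the pads) lies 5 mm behind it; y points along the fingers, z is the direction in which the jaws open and shut, and the axes are right-handed (so a half turn about y gives the same grasp; the last joint's range is limited). The gripper opens to 88 mm and grips with 3 to 60 N. Pads are 18 mm wide; open, the fingers measure 123 mm over their backs; the gripper's body (75 mm by 187 mm) begins 45 mm behind the grasp point.
Start: joints at [-1.158, 0.689, -0.195, 1.565, 0.157, 0.902, -0.215], TCP at [0.231, 0.581, 0.226] pointing down, gripper open.
Joint ranges: [-3.01, 3.01], [-0.46, 2.08], [-1.47, 1.51], [0.13, 2.56], [-1, 4.14], [0.04, 2.09], [-2.66, 2.66]. Speed limits (rad/s): [2.57, 2.57, 3.14, 3.14, 3.14, 3.14, 3.14].

## Interface

Orientations are given as a unit quaternion [x, y, z, w].
In Python, from plant import get_state, imaging, job gives the robot as it stands.
- The arm moves only by the tool send_rows, never from a script. Its argument "motion" is a list that holds one entry, the list of rows, each a list of 7 numbers: the turn, a rotation vector about the tool's x, y, z scaled (see below), then the shift along the tool's x, y, z scaled (see below), then the gripper's target within -1 to 1 (shut at 1, half-way at 0, fully open at -1). In form: [[[rx, ry, rz, tx, ty, tz, gripper], ...]]. A call has exactly 5 rows; each row shifts and turns the commanded pose from where the row before left it, along the tool's axes as they then stand; what a row does not reach is not made up. The controller multiplies each number of a shift by 0.02 m and each number of a turn by 0.08 rad. A row lasts 1/12 s, in which the tool goes at most 41.7 mm and 7.16 degrees, less where a joint would pass 70% of its speed; a pose out of reach is approached as far as the arm can. A call with a number of a shift or a turn outside -1 to 1 is refused whole. A call with a gripper value outside its range is refused whole. The fingers move at their own pace and stop on an object; "force" is the grip in N (left out, the last holds). Time passes only in rows, so rows that do not move let the fingers close, or fill a call up. It gives the time, the measured TCP pose, the force and the opening at its end, in the units of the state.
- get_state(): the state, without advancing time (a new reading comes with each control period).
- imaging.snapshot(name): name is "scene" or "top"; returns a dict with "img" (480x640x3 uint8, red, green, blue), "camera_matrix" (3x3 intrinsics, pixels), "R" (3x3) and "t" (3): a world point X has camera coordinates R X + t. Camera axes: x right, y down, z forward; pixel columns grow to the right and rows downward; lengths in m; the calibration is good to about 2 mm. A picture is of the moment at which its call begins. There is no depth.
- job.finish_job(): hands the job in, once; it reports no verdict.
The state is a dict: "clock": time; "q": joint angles; "qd": joint speeds; "joint_torque": joint torques, N m; "tool_pos": TCP position; "eef_rot": TCP orientation; "contact_force": force on the tool from outside, world axes, zero at the start; "moment": the same for the moment, N m; "opening": opening from 0.0 (shut) to 1.0 (fully open).
Only numpy, scipy, OpenCV 4.12 (cv2) and the standard library are available. Lean on these libraries where they do the work, as an engineer would, in place of code of your own. Each camera call takes 0.05 s, during which the arm holds its last target.

## Task

Put the carver's sharpening stones away: take the pile apart from the top down, one stone at a time and without shifting the stones still under it, and set each stone gently, flat, into the wooden case whose recess is made to its size. Do not drop the stones, and leave the flat tin and the turned knob where they stand.

Things in the scene. Friction and masses are not known exactly. Their poses are not given: they have to be found in the camera images.
- stick_stone: Square stick stone, dark grey-brown, 98x14x14 mm (x, y, z); at the start on top of the pile, on the slip stone. About 50 g. Origin: its middle, 7 mm above its underside; x along its length, z up.
- slip_stone: Small pale slip stone with rounded edges, 84x30x12 mm; second from the top of the pile, on the medium stone. About 75 g. Origin: centre of the underside; x along its length, z up.
- medium_stone: Grey medium stone, 108x43x16 mm; third from the top, on the bench stone. About 180 g. Origin: centre of the underside; x along its length, z up.
- bench_stone: Bench stone, the largest, dark grey-brown, made of two layers, 130x56x22 mm; at the bottom of the pile, lying on the bench top (z = 0). About 400 g. Origin: centre of the underside; x along its length, z up.
- stick_case: Open wooden case of the stick stone, fixed to the bench top: 136x52x14 mm (x, y, z). Its centred recess is 108x24 mm (x, y; 5 mm round the stone), 6 mm deep; its brown felt floor lies 8 mm above the underside. In the middle of both long sides the wall is cut down to the floor over 50 mm for fingers. Origin: centre of the underside; x along its length, z up.
- slip_case: Open wooden case of the slip stone, fixed to the bench top: 122x68x14 mm (x, y, z). Its centred recess is 94x40 mm (x, y; 5 mm round the stone), 6 mm deep; its brown felt floor lies 8 mm above the underside. In the middle of both long sides the wall is cut down to the floor over 50 mm for fingers. Origin: centre of the underside; x along its length, z up.
- medium_case: Open wooden case of the medium stone, fixed to the bench top: 146x81x16 mm (x, y, z). Its centred recess is 118x53 mm (x, y; 5 mm round the stone), 8 mm deep; its brown felt floor lies 8 mm above the underside. In the middle of both long sides the wall is cut down to the floor over 50 mm for fingers. Origin: centre of the underside; x along its length, z up.
- bench_case: Open wooden case of the bench stone, fixed to the bench top: 168x94x18 mm (x, y, z). Its centred recess is 140x66 mm (x, y; 5 mm round the stone), 10 mm deep; its brown felt floor lies 8 mm above the underside. In the middle of both long sides the wall is cut down to the floor over 50 mm for fingers. Origin: centre of the underside; x along its length, z up.
- wax_tin: Bystander, not to be moved: flat round tin, 74 mm across, 32 mm high, standing among the cases (a second one far to the right is of no concern). Origin: centre of the underside.
- turned_knob: Bystander, not to be moved: dark turned wooden knob, 44 mm across, 50 mm high, standing at the left end of the bench. Origin: centre of the underside.

How it is judged:
On the way, in this order (a step that is already met when the one before it is completed fails the run):
1. the square stick stone lies in its case, released, and the three stones under it have not shifted (horizontal distance between stick_stone and stick_case below 0.01 m and z of stick_stone in the frame of stick_case between 0.0125 and 0.0175 m and angle between the x axis of stick_stone and the x axis of stick_case, either way round below 0.2 rad and linear speed of stick_stone below 0.02 m/s and angle between stick_stone's own x axis and vertical between 1.51 and 1.63 rad and contact force between the fingers and stick_stone below 0.05 N and distance of each of slip_stone, medium_stone, bench_stone from where it was at the start of the episode below 0.015 m), for 0.2 s.
2. the slip stone lies in its case, released, and the two stones under it have not shifted (horizontal distance between slip_stone and slip_case below 0.01 m and z of slip_stone in the frame of slip_case between 0.0055 and 0.0105 m and angle between the x axis of slip_stone and the x axis of slip_case, either way round below 0.2 rad and linear speed of slip_stone below 0.02 m/s and angle between slip_stone's own x axis and vertical between 1.51 and 1.63 rad and angle between slip_stone's own y axis and vertical between 1.51 and 1.63 rad and contact force between the fingers and slip_stone below 0.05 N and distance of each of medium_stone, bench_stone from where it was at the start of the episode below 0.015 m), for 0.2 s.
3. the medium stone lies in its case, released, and the bench stone has not shifted (horizontal distance between medium_stone and medium_case below 0.01 m and z of medium_stone in the frame of medium_case between 0.0055 and 0.0105 m and angle between the x axis of medium_stone and the x axis of medium_case, either way round below 0.2 rad and linear speed of medium_stone below 0.02 m/s and angle between medium_stone's own x axis and vertical between 1.51 and 1.63 rad and angle between medium_stone's own y axis and vertical between 1.51 and 1.63 rad and contact force between the fingers and medium_stone below 0.05 N and distance of bench_stone from where it was at the start of the episode below 0.015 m), for 0.2 s.
4. the bench stone lies in its case, released (horizontal distance between bench_stone and bench_case below 0.01 m and z of bench_stone in the frame of bench_case between 0.0055 and 0.0105 m and angle between the x axis of bench_stone and the x axis of bench_case, either way round below 0.2 rad and linear speed of bench_stone below 0.02 m/s and angle between bench_stone's own x axis and vertical between 1.51 and 1.63 rad and angle between bench_stone's own y axis and vertical between 1.51 and 1.63 rad and contact force between the fingers and bench_stone below 0.05 N), for 0.2 s.
At the end, for the whole second after the job is handed in: All four stones are released and at rest, each flat on the floor of the recess of its own case: centre within 10 mm of the case's centre, lying level (within 0.06 rad) and within 2.5 mm of resting on the recess floor, length within 0.2 rad of the case's length (horizontal distance between stick_stone and stick_case below 0.01 m and z of stick_stone in the frame of stick_case between 0.0125 and 0.0175 m and angle between the x axis of stick_stone and the x axis of stick_case, either way round below 0.2 rad and linear speed of each of stick_stone, slip_stone, medium_stone, bench_stone below 0.02 m/s and angle between stick_stone's own x axis and vertical between 1.51 and 1.63 rad and horizontal distance between slip_stone and slip_case below 0.01 m and z of slip_stone in the frame of slip_case between 0.0055 and 0.0105 m and angle between the x axis of slip_stone and the x axis of slip_case, either way round below 0.2 rad and angle between slip_stone's own x axis and vertical between 1.51 and 1.63 rad and angle between slip_stone's own y axis and vertical between 1.51 and 1.63 rad and horizontal distance between medium_stone and medium_case below 0.01 m and z of medium_stone in the frame of medium_case between 0.0055 and 0.0105 m and angle between the x axis of medium_stone and the x axis of medium_case, either way round below 0.2 rad and angle between medium_stone's own x axis and vertical between 1.51 and 1.63 rad and angle between medium_stone's own y axis and vertical between 1.51 and 1.63 rad and horizontal distance between bench_stone and bench_case below 0.01 m and z of bench_stone in the frame of bench_case between 0.0055 and 0.0105 m and angle between the x axis of bench_stone and the x axis of bench_case, either way round below 0.2 rad and angle between bench_stone's own x axis and vertical between 1.51 and 1.63 rad and angle between bench_stone's own y axis and vertical between 1.51 and 1.63 rad); the robot touches nothing.
It fails at once if a stone is dropped or flung into its case (faster than 0.6 m/s within 30 mm of the case's centre and 50 mm above its seat) ((horizontal distance between stick_stone and stick_case below 0.03 m and z of stick_stone in the frame of stick_case below 0.065 m and linear speed of stick_stone above 0.6 m/s) or (horizontal distance between slip_stone and slip_case below 0.03 m and z of slip_stone in the frame of slip_case below 0.058 m and linear speed of slip_stone above 0.6 m/s) or (horizontal distance between medium_stone and medium_case below 0.03 m and z of medium_stone in the frame of medium_case below 0.058 m and linear speed of medium_stone above 0.6 m/s) or (horizontal distance between bench_stone and bench_case below 0.03 m and z of bench_stone in the frame of bench_case below 0.058 m and linear speed of bench_stone above 0.6 m/s)).
It fails at once if the tin or the turned knob is shifted by more than 15 mm (distance of any of wax_tin, turned_knob from where it was at the start of the episode above 0.015 m).
It also fails if it takes over 120 s, if anything falls off the work surface, if the arm or the gripper's body presses on something with over 40 N, if the wrist force passes 120 N, or if a joint passes its speed limit or range.

## Working session

There is one attempt and no reset: what is moved stays moved. The work goes in short steps, Python scripts to look and compute and a tool call to move; the robot and the scene stay as the last step left them, time stands still between calls to the robot, and variables do not carry over. Pictures are saved under pics/ and viewed, and the job is handed in when it is done.

Besides the shell and the picture viewer there is one more tool, called after ">>>" as name(argument=value, ...) on one line, values as JSON. send_rows: Moves the arm, as the interface text tells. Its arguments: {"type":"object","properties":{"motion":{"type":"array"},"force":{"type":"number"}},"required":["motion"]}

```bash
mkdir -p pics; ls
python3 - <<'E'
from plant import get_state, imaging, job
import cv2
s=get_state();print(s)
for n in("scene","top"):
    d=imaging.snapshot(n);cv2.imwrite(f"pics/{n}0.png",d["img"][:,:,::-1]);print(n,d["camera_matrix"],d["R"],d["t"])
E
```

```text
pics
{'clock': 0.0, 'q': array([-1.15819269,  0.68997645, -0.19450082,  1.56632997,  0.15730113,
        0.90249027, -0.21509031]), 'qd': array([ 5.20677370e-04, -3.73968957e-04,  1.91893900e-04, -5.90759405e-04,
       -3.62418901e-05, -6.29933501e-05,  1.63250337e-03]), 'joint_torque': array([ 5.34394730e-04, -5.27555430e+01, -1.26679257e+00, -1.53426129e+01,
       -5.26933442e-02,  6.52684263e-03,  1.76790995e-04]), 'tool_pos': array([0.23094616, 0.58007095, 0.22561816]), 'eef_rot': array([ 0.69510392, -0.1331709 ,  0.13302744, -0.69382977]), 'contact_force': array([ 0.38122078, -0.61387443, -0.25306702]), 'moment': array([0.01718517, 0.00915199, 0.03248898]), 'opening': 0.9967899914686039}
scene [[442.38239186   0.         313.26854427]
 [  0.         442.38239186 240.06857402]
 [  0.           0.           1.        ]] [[ 0.73312096 -0.67978772  0.02055022]
 [-0.35746105 -0.41086008 -0.83869875]
 [ 0.57858038  0.60752173 -0.54420777]] [-0.34769414  0.26018694  0.79386395]
top [[434.88898393   0.         318.9857457 ]
 [  0.         434.88898393 240.42411512]
 [  0.           0.           1.        ]] [[ 0.02542365 -0.99933311  0.02621005]
 [-0.98214035 -0.02985842 -0.18576544]
 [ 0.18642415 -0.02101911 -0.98224449]] [0.00482552 0.55187307 0.95877244]
```

View pics/scene0.png

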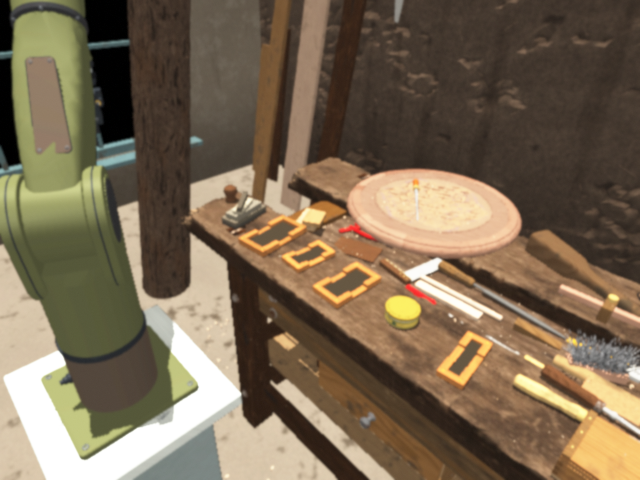

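View pics/top0.png

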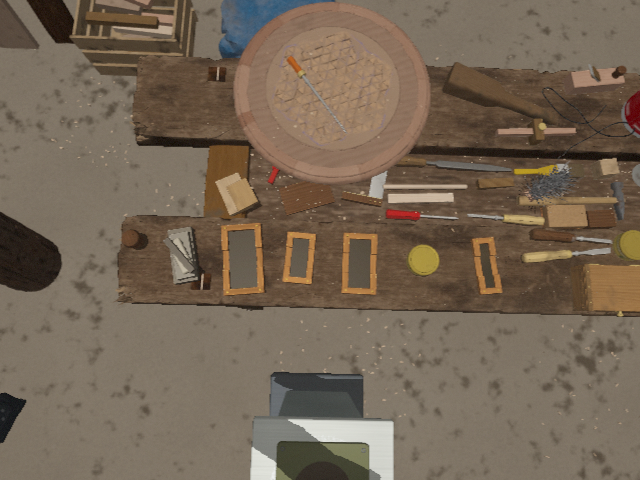

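```bash
cat > h.py <<'E'
import numpy as np, cv2
from plant import get_state, imaging, job
def proj(d,X):
    X=np.atleast_2d(X).astype(float); c=X@np.array(d["R"]).T+np.array(d["t"]); p=c@np.array(d["camera_matrix"]).T; return p[:,:2]/p[:,2:]
def back(d,uv,z):
    uv=np.atleast_2d(uv).astype(float);R=np.array(d["R"]);t=np.array(d["t"])
    r=np.c_[uv,np.ones(len(uv))]@np.linalg.inv(np.array(d["camera_matrix"])).T@R
    c=-R.T@t; return c+r*((z-c[2])/r[:,2])[:,None]
def box(x,y,yaw,L,W,z):
    c,s=np.cos(yaw),np.sin(yaw)
    return np.array([[x+a*c-b*s,y+a*s+b*c,z] for a,b in((L/2,W/2),(-L/2,W/2),(-L/2,-W/2),(L/2,-W/2))])
def crop(d,x0,y0,w,h,k,name,polys=()):
    im=cv2.resize(d["img"][y0:y0+h,x0:x0+w,::-1],None,fx=k,fy=k,interpolation=cv2.INTER_CUBIC)
    for P,col in polys:
        p=((proj(d,P)-[x0,y0]+.5)*k)
        cv2.polylines(im,[np.int32(p*8)],True,col,1,cv2.LINE_AA,3)
    cv2.imwrite(name,im)
E
python3 - <<'E'
from h import *
d=imaging.snapshot("top");s=imaging.snapshot("scene")
crop(d,110,215,100,75,8,"pics/t_pile.png");crop(s,180,170,100,75,8,"pics/s_pile.png")
crop(d,210,215,180,90,4,"pics/t_case.png");crop(d,390,215,133,100,6,"pics/t_stick.png")
E
```

```text
(no output)
```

View pics/t_pile.png

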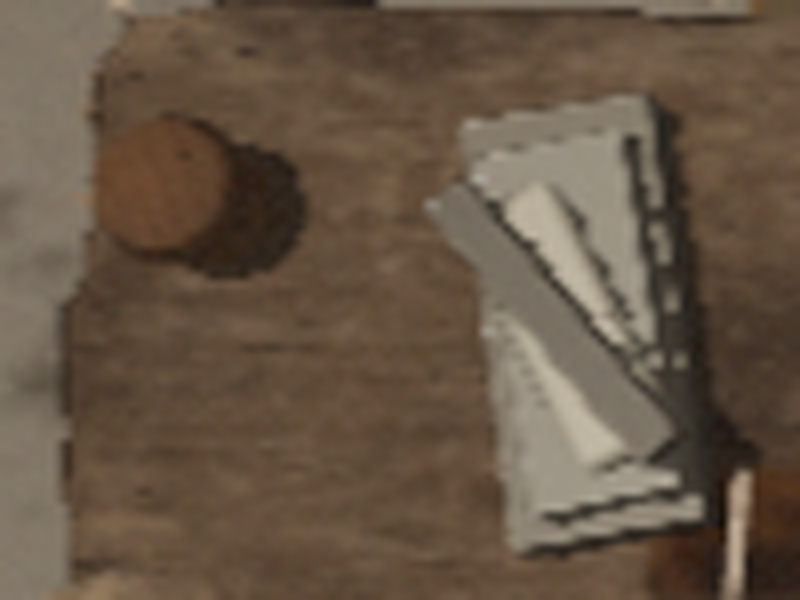

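View pics/s_pile.png

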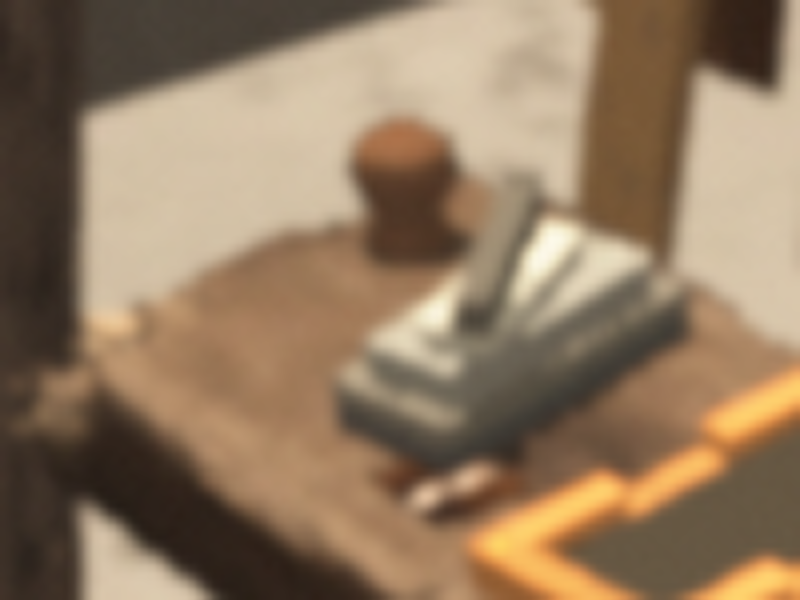

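View pics/t_case.png

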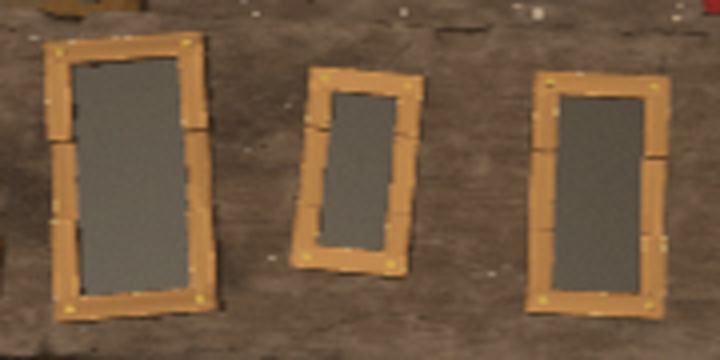

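View pics/t_stick.png

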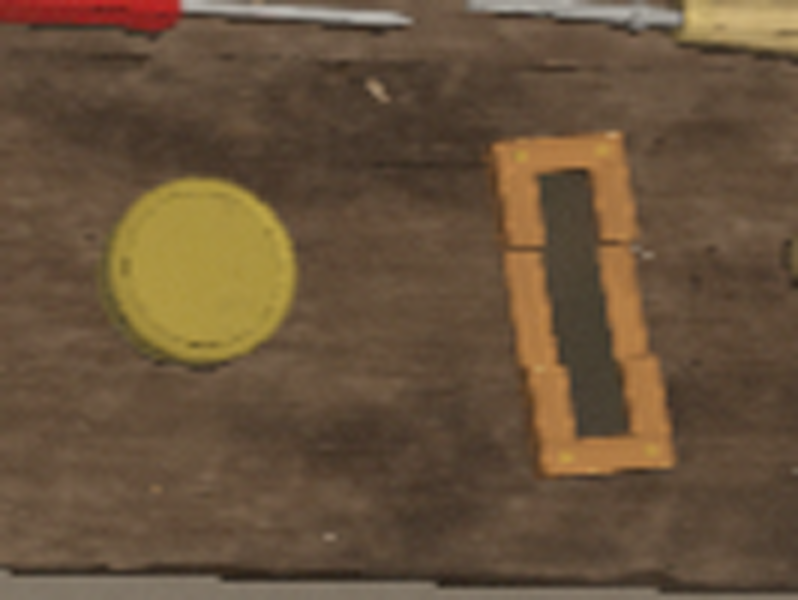

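```bash
cat > fit.py <<'E'
from h import *
from scipy.optimize import least_squares
def fit(d,P,L,W,z,off,k):
    uv=np.array(P)/k-.5+np.array(off); b=back(d,uv,z); c=b.mean(0); e=(b[3]-b[0])
    # order: TL TR BR BL ; long axis TL->BL ; express as corners
    yaw0=np.arctan2(-e[1],-e[0])
    def f(q): 
        B=box(*q,L,W,z); # (+,+),( -,+),(-,-),(+,-); +x end=top, +y=left
        return (proj(d,B)[[0,3,2,1]]-uv).ravel()
    r=least_squares(f,[c[0],c[1],yaw0]); return r.x,np.abs(r.fun).max(),np.linalg.norm(b[3]-b[0]),np.linalg.norm(b[1]-b[0])
E
python3 - <<'E'
from fit import *
d=imaging.snapshot("top");s=imaging.snapshot("scene")
T=(210,215),4;S=(390,215),6;Q=(110,215),8
I={"bcase":([(45,42),(202,32),(216,310),(58,321)],.168,.094,.018,*T),
"slcase":([(311,67),(424,75),(406,275),(291,264)],.122,.068,.014,*T),
"mcase":([(536,71),(669,77),(663,318),(527,313)],.146,.081,.016,*T),
"stcase":([(491,143),(621,130),(676,467),(542,475)],.136,.052,.014,*S),
"stick":([(428,205),(462,182),(680,437),(645,462)],.098,.014,.064,*Q),
"slip":([(500,210),(545,183),(655,440),(590,468)],.084,.03,.050,*Q),
"med":([(470,175),(630,130),(700,490),(530,515)],.108,.043,.038,*Q),
"bench":([(462,125),(650,95),(703,520),(515,550)],.130,.056,.022,*Q)}
pol=[];polb=[]
cols={"stick":(0,0,255),"slip":(255,0,0),"med":(0,255,0),"bench":(0,255,255)}
for n,a in I.items():
    x,e,l,w=fit(d,*a);print(n,x.round(4),"err",e.round(2),l.round(3),w.round(3))
    pol.append((box(*x,a[1],a[2],a[3]),cols.get(n,(0,0,255))))
print(back(d,[[390+203/6,215+270/6]],.032))
crop(d,110,215,100,75,8,"pics/t_pile1.png",pol);crop(s,180,170,100,75,8,"pics/s_pile1.png",pol)
crop(s,230,200,266,190,3,"pics/s_case1.png",pol)
crop(d,210,215,180,90,4,"pics/t_case1.png",pol)
E
```

```text
bcase [0.5099 0.2009 0.1038] err 0.49 0.167 0.094
slcase [ 0.5174  0.0661 -0.0591] err 0.58 0.12 0.068
mcase [ 0.5068 -0.078  -0.0202] err 0.28 0.146 0.081
stcase [ 0.5112 -0.386   0.1107] err 0.5 0.135 0.054
stick [0.507  0.337  0.7546] err 0.6 0.098 0.011
slip [0.5082 0.3357 0.444 ] err 3.6 0.08 0.015
med [0.5095 0.3363 0.2602] err 1.41 0.102 0.048
bench [0.5136 0.3411 0.2025] err 0.48 0.128 0.056
[[ 0.51569767 -0.22929075  0.032     ]]
```

View pics/t_pile1.png

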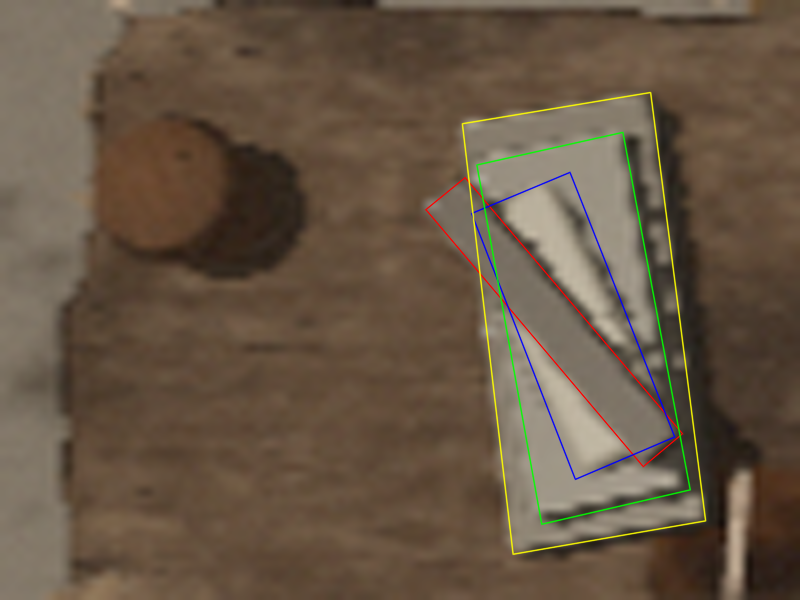

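View pics/s_pile1.png

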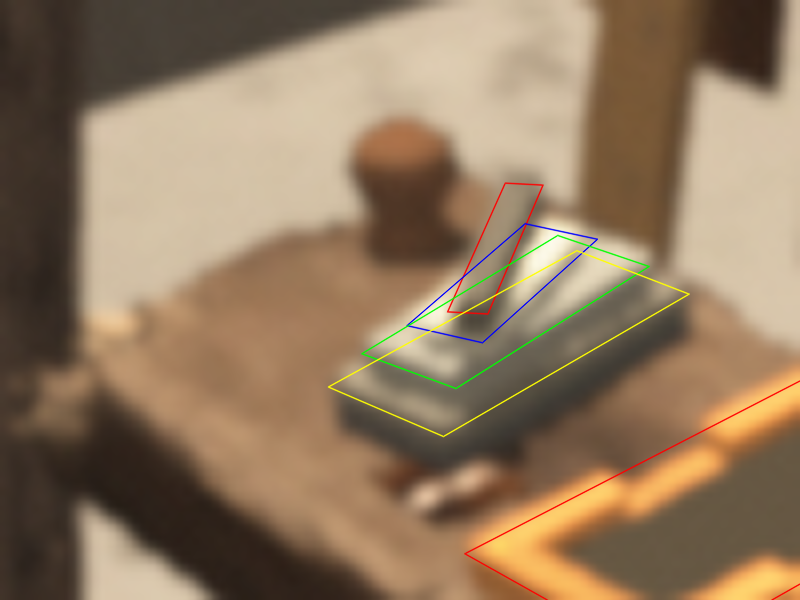

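View pics/s_case1.png

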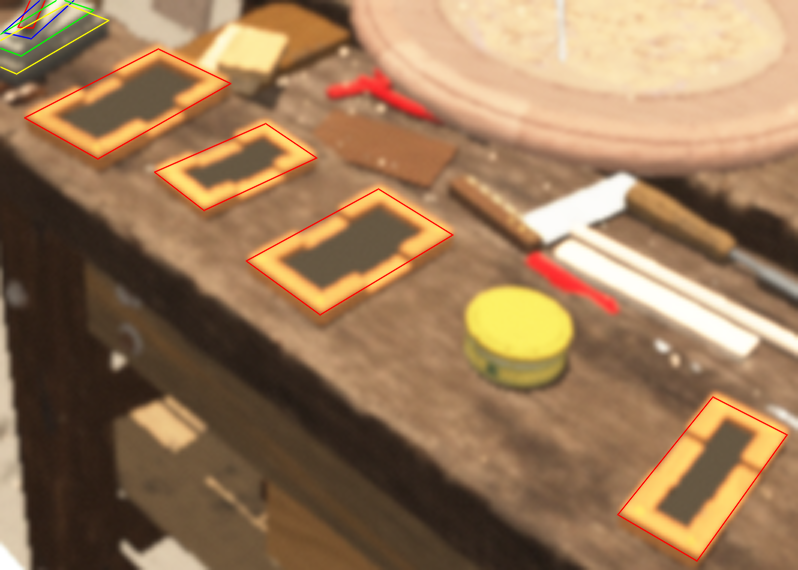

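```bash
cat > plan.py <<'E'
import sys
from h import *
from scipy.spatial.transform import Rotation as Ro
def target_R(yaw,Rc):
    best=None
    for k in(0,np.pi):
        zt=np.array([-np.sin(yaw+k),np.cos(yaw+k),0]); yt=np.array([0,0,-1.]); xt=np.cross(yt,zt)
        R=Ro.from_matrix(np.c_[xt,yt,zt]); a=(Rc.inv()*R).magnitude()
        if best is None or a<best[0]: best=(a,R)
    return best[1]
def go(x,y,z,yaw):
    s=get_state();p=s["tool_pos"];Rc=Ro.from_quat(s["eef_rot"]);Rt=target_R(yaw,Rc) if yaw is not None else Rc
    dp=np.array([x,y,z])-p; rv=(Rc.inv()*Rt).as_rotvec()
    n=int(max(1,np.ceil(np.abs(rv).max()/.078),np.ceil(np.linalg.norm(dp)/.0195)))
    print("t",round(s["clock"],2),"p",p.round(4),"down",Rc.as_matrix()[:,1].round(3),"jaw",Rc.as_matrix()[:,2].round(3),"open",round(s["opening"],3),"F",np.round(s["contact_force"],1),"q7",s["q"][6].round(2))
    print("dp",dp.round(4),"rv",rv.round(3),"rows",n)
    R=Rc
    for i in range(n):
        t=R.inv().apply(dp/n)/.02; print([float(v) for v in np.r_[rv/n/.08,t].round(2)])
        R=R*Ro.from_rotvec(rv/n)
if __name__=="__main__":
    a=[None if v=="-" else float(v) for v in sys.argv[1:]]; go(*a)
E
python3 plan.py .507 .337 .14 .7546
```

```text
t 0.3 p [0.2311 0.5805 0.2262] down [-0.    -0.001 -1.   ] jaw [ 0.37   0.929 -0.001] open 0.998 F [-0.1  0.3  0.4] q7 -0.22
dp [ 0.2759 -0.2435 -0.0862] rv [ 1.000e-03 -1.133e+00 -0.000e+00] rows 20
[0.0, -0.71, -0.0, 0.87, 0.22, -0.31]
[0.0, -0.71, -0.0, 0.85, 0.22, -0.36]
[0.0, -0.71, -0.0, 0.83, 0.22, -0.41]
[0.0, -0.71, -0.0, 0.8, 0.22, -0.45]
[0.0, -0.71, -0.0, 0.77, 0.22, -0.5]
[0.0, -0.71, -0.0, 0.74, 0.22, -0.54]
[0.0, -0.71, -0.0, 0.71, 0.22, -0.58]
[0.0, -0.71, -0.0, 0.68, 0.22, -0.62]
[0.0, -0.71, -0.0, 0.64, 0.22, -0.66]
[0.0, -0.71, -0.0, 0.6, 0.22, -0.69]
[0.0, -0.71, -0.0, 0.56, 0.22, -0.73]
[0.0, -0.71, -0.0, 0.52, 0.22, -0.76]
[0.0, -0.71, -0.0, 0.48, 0.22, -0.79]
[0.0, -0.71, -0.0, 0.43, 0.22, -0.81]
[0.0, -0.71, -0.0, 0.39, 0.22, -0.84]
[0.0, -0.71, -0.0, 0.34, 0.22, -0.86]
[0.0, -0.71, -0.0, 0.29, 0.22, -0.87]
[0.0, -0.71, -0.0, 0.24, 0.22, -0.89]
[0.0, -0.71, -0.0, 0.19, 0.22, -0.9]
[0.0, -0.71, -0.0, 0.14, 0.22, -0.91]
```

>>> send_rows(motion=[[[0,-0.7,0,0.85,0,-0.4,-1],[0,-0.7,0,0.85,0,-0.4,-1],[0,-0.7,0,0.8,0,-0.4,-1],[0,-0.7,0,0.8,0,-0.45,-1],[0,-0.7,0,0.8,0,-0.5,-1]]], force=15)

```text
clock: 0.72
tool_pos: [0.2993, 0.517, 0.2264]
eef_rot: [-0.706, 0.034, -0.034, 0.706]
contact_force: [-0.1, -0.3, -0.2]
opening: 1.001
```

```bash
python3 plan.py .507 .337 .14 .7546
```

```text
t 0.72 p [0.2993 0.517  0.2264] down [-0.  0. -1.] jaw [0.095 0.995 0.   ] open 1.001 F [-0.1 -0.3 -0.2] q7 0.14
dp [ 0.2077 -0.18   -0.0864] rv [-0.   -0.85 -0.  ] rows 15
[-0.0, -0.71, -0.0, 0.75, 0.29, -0.53]
[-0.0, -0.71, -0.0, 0.72, 0.29, -0.57]
[-0.0, -0.71, -0.0, 0.68, 0.29, -0.61]
[-0.0, -0.71, -0.0, 0.65, 0.29, -0.65]
[-0.0, -0.71, -0.0, 0.61, 0.29, -0.69]
[-0.0, -0.71, -0.0, 0.57, 0.29, -0.72]
[-0.0, -0.71, -0.0, 0.53, 0.29, -0.75]
[-0.0, -0.71, -0.0, 0.48, 0.29, -0.78]
[-0.0, -0.71, -0.0, 0.44, 0.29, -0.8]
[-0.0, -0.71, -0.0, 0.39, 0.29, -0.83]
[-0.0, -0.71, -0.0, 0.34, 0.29, -0.85]
[-0.0, -0.71, -0.0, 0.3, 0.29, -0.87]
[-0.0, -0.71, -0.0, 0.25, 0.29, -0.88]
[-0.0, -0.71, -0.0, 0.2, 0.29, -0.9]
[-0.0, -0.71, -0.0, 0.14, 0.29, -0.9]
```

>>> send_rows(motion=[[[0,-0.71,0,0.75,0.2,-0.53,-1],[0,-0.71,0,0.72,0.2,-0.57,-1],[0,-0.71,0,0.68,0.2,-0.61,-1],[0,-0.71,0,0.65,0.2,-0.65,-1],[0,-0.71,0,0.61,0.2,-0.69,-1]]])

```text
clock: 1.13
tool_pos: [0.3689, 0.4568, 0.2062]
eef_rot: [-0.704, -0.066, 0.066, 0.704]
contact_force: [-0.2, 0.2, 0.5]
opening: 1.001
```

>>> send_rows(motion=[[[0,-0.71,0,0.57,0.25,-0.72,-1],[0,-0.71,0,0.53,0.25,-0.75,-1],[0,-0.71,0,0.48,0.25,-0.78,-1],[0,-0.71,0,0.44,0.25,-0.8,-1],[0,-0.71,0,0.39,0.25,-0.83,-1]]])

```text
clock: 1.55
tool_pos: [0.4381, 0.3966, 0.1812]
eef_rot: [-0.688, -0.165, 0.165, 0.688]
contact_force: [0.2, -1.0, 0.1]
opening: 0.998
```

>>> send_rows(motion=[[[0,-0.71,0,0.34,0.25,-0.85,-1],[0,-0.71,0,0.3,0.25,-0.87,-1],[0,-0.71,0,0.25,0.25,-0.88,-1],[0,-0.71,0,0.2,0.25,-0.9,-1],[0,-0.71,0,0.14,0.25,-0.9,-1]]])

```text
clock: 1.97
tool_pos: [0.5073, 0.3363, 0.1561]
eef_rot: [0.657, 0.261, -0.261, -0.657]
contact_force: [-0.9, 0.6, -0.2]
opening: 1.002
```

```bash
python3 plan.py .507 .337 .0665 .7546
python3 - <<'E'
from h import *
s=imaging.snapshot("scene");crop(s,150,100,160,120,5,"pics/a1.png")
E
```

```text
t 1.97 p [0.5073 0.3363 0.1561] down [ 0. -0. -1.] jaw [-0.686  0.728 -0.   ] open 1.002 F [-0.9  0.6 -0.2] q7 1.2
dp [-0.0003  0.0007 -0.0896] rv [0.    0.001 0.   ] rows 5
[0.0, 0.0, 0.0, 0.0, 0.9, 0.01]
[0.0, 0.0, 0.0, 0.0, 0.9, 0.01]
[0.0, 0.0, 0.0, 0.0, 0.9, 0.01]
[0.0, 0.0, 0.0, 0.0, 0.9, 0.01]
[0.0, 0.0, 0.0, 0.0, 0.9, 0.01]
```

View pics/a1.png

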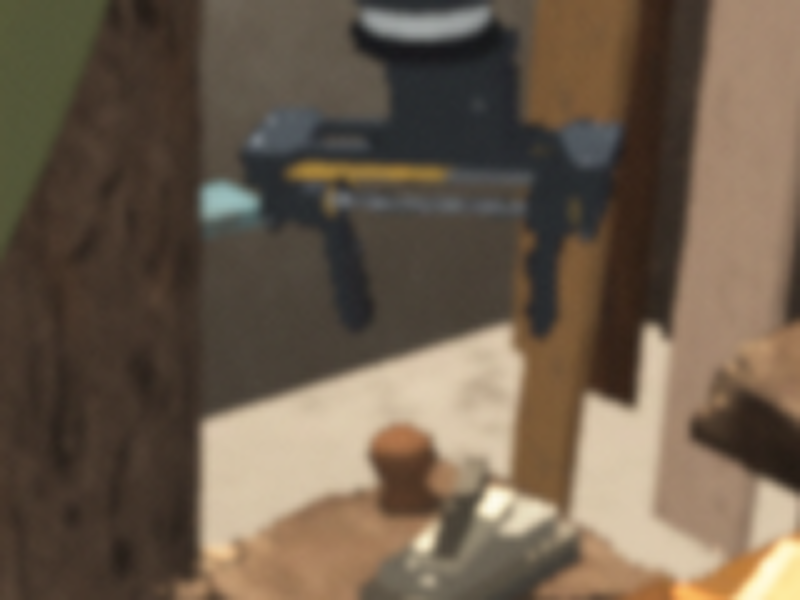

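>>> send_rows(motion=[[[0,0,0,0,0.95,0,-1],[0,0,0,0,0.95,0,-1],[0,0,0,0,0.95,0,-1],[0,0,0,0,0.95,0,-1],[0,0,0,0,0.4,0,-1]]])

```text
clock: 2.43
tool_pos: [0.5052, 0.3364, 0.0703]
eef_rot: [0.658, 0.259, -0.261, -0.657]
contact_force: [0.2, 0.2, -0.4]
opening: 1.0
```

```bash
python3 plan.py .507 .337 .0665 .7546
```

```text
t 2.43 p [0.5052 0.3364 0.0703] down [-0.003 -0.002 -1.   ] jaw [-0.684  0.73   0.   ] open 1.0 F [ 0.2  0.2 -0.4] q7 1.12
dp [ 0.0018  0.0006 -0.0038] rv [-0.    -0.002 -0.003] rows 1
[-0.0, -0.02, -0.04, 0.08, 0.19, -0.04]
```

>>> send_rows(motion=[[[0,0,0,0.05,0.1,0,-1],[0,0,0,0,0,0,-1],[0,0,0,0,0,0,-1],[0,0,0,0,0,0,-1],[0,0,0,0,0,0,-1]]])

```text
clock: 2.85
tool_pos: [0.5078, 0.3383, 0.0715]
eef_rot: [-0.657, -0.261, 0.259, 0.658]
contact_force: [-0.0, -0.3, 0.2]
opening: 1.0
```

```bash
python3 plan.py .507 .337 .0665 .7546
```

```text
t 2.85 p [0.5078 0.3383 0.0715] down [ 0.001  0.001 -1.   ] jaw [-0.684  0.73  -0.   ] open 1.0 F [-0.  -0.3  0.2] q7 1.12
dp [-0.0008 -0.0013 -0.005 ] rv [ 0.    -0.002  0.002] rows 1
[0.0, -0.02, 0.02, -0.07, 0.25, -0.02]
```

>>> send_rows(motion=[[[0,0,0,0,0.25,0,-1],[0,0,0,0,0,0,-0.5],[0,0,0,0,0,0,0],[0,0,0,0,0,0,0.5],[0,0,0,0,0,0,1]]], force=12)

```text
clock: 3.27
tool_pos: [0.5073, 0.3378, 0.0655]
eef_rot: [-0.658, -0.26, 0.26, 0.658]
contact_force: [0.1, 0.5, 0.3]
opening: 0.72
```

>>> send_rows(motion=[[[0,0,0,0,0,0,1],[0,0,0,0,0,0,1],[0,0,0,0,0,0,1],[0,0,0,0,0,0,1],[0,0,0,0,0,0,1]]])

```text
clock: 3.68
tool_pos: [0.5073, 0.3378, 0.0654]
eef_rot: [-0.658, -0.26, 0.26, 0.658]
contact_force: [-0.2, -0.4, -0.1]
opening: 0.341
```

```bash
python3 plan.py .507 .337 .0665 .7546
python3 - <<'E'
from h import *
s=imaging.snapshot("scene");crop(s,180,140,107,80,7,"pics/a2.png")
E
```

```text
t 3.68 p [0.5073 0.3378 0.0654] down [ 0.  0. -1.] jaw [-0.684  0.729  0.   ] open 0.341 F [-0.2 -0.4 -0.1] q7 1.12
dp [-0.0003 -0.0008  0.0011] rv [-0.    -0.001  0.   ] rows 1
[-0.0, -0.02, 0.0, -0.04, -0.05, -0.02]
```

View pics/a2.png

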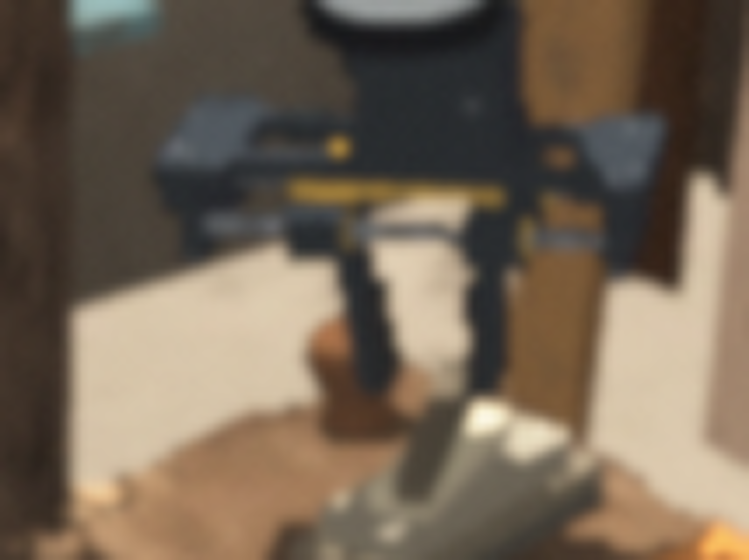

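>>> send_rows(motion=[[[0,0,0,0,-0.03,0,1],[0,0,0,0,0,0,1],[0,0,0,0,0,0,1],[0,0,0,0,0,0,1],[0,0,0,0,0,0,1]]])

```text
clock: 4.15
tool_pos: [0.5073, 0.3378, 0.066]
eef_rot: [-0.658, -0.26, 0.26, 0.658]
contact_force: [-0.1, 0.1, -0.5]
opening: 0.007
```

>>> send_rows(motion=[[[0,0,0,0,0,0,1],[0,0,0,0,-0.1,0,1],[0,0,0,0,-0.2,0,1],[0,0,0,0,-0.3,0,1],[0,0,0,0,-0.3,0,1]]])

```text
clock: 4.57
tool_pos: [0.5073, 0.3379, 0.0847]
eef_rot: [-0.657, -0.26, 0.26, 0.658]
contact_force: [0.1, -0.6, -0.3]
opening: 0.007
```

```bash
python3 plan.py .507 .337 .16 -
python3 - <<'E'
from h import *
s=imaging.snapshot("scene");crop(s,180,140,107,80,7,"pics/a3.png")
E
```

```text
t 4.57 p [0.5073 0.3379 0.0847] down [ 0.  0. -1.] jaw [-0.684  0.729  0.   ] open 0.007 F [ 0.1 -0.6 -0.3] q7 1.13
dp [-0.0003 -0.0009  0.0753] rv [0. 0. 0.] rows 4
[0.0, 0.0, 0.0, -0.01, -0.94, -0.01]
[0.0, 0.0, 0.0, -0.01, -0.94, -0.01]
[0.0, 0.0, 0.0, -0.01, -0.94, -0.01]
[0.0, 0.0, 0.0, -0.01, -0.94, -0.01]
```

View pics/a3.png

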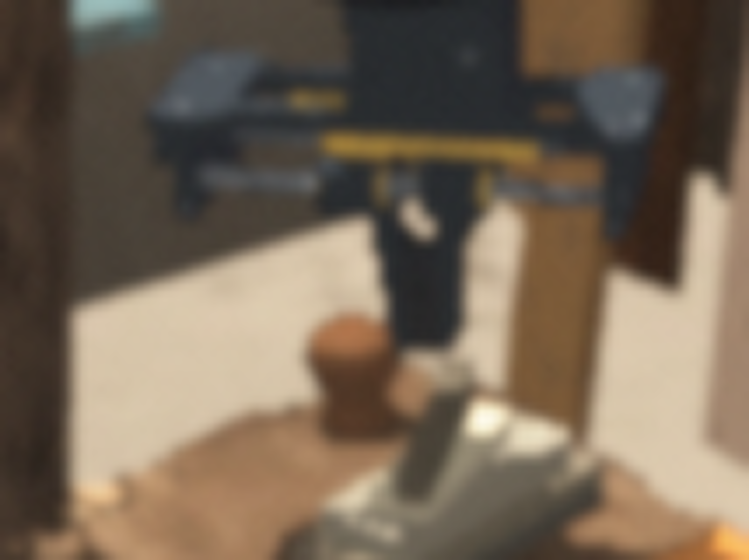

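Run:
```python
from h import *
s=imaging.snapshot("scene");d=imaging.snapshot("top")
P=[[.5073,.3379,.0847-.014],[.5073,.3379,.0847],[.5073,.3379,.2]]
print(proj(s,P),proj(d,P))
crop(d,110,170,133,100,6,"pics/a4.png")
crop(s,150,80,133,100,6,"pics/a5.png")
```

```text
[[241.30226647 197.99596897]
 [240.96451455 193.57188735]
 [238.01754641 154.97069267]] [[177.36223941 253.96343689]
 [175.5056879  252.98234467]
 [157.93052089 243.69477058]]
```

View pics/a4.png

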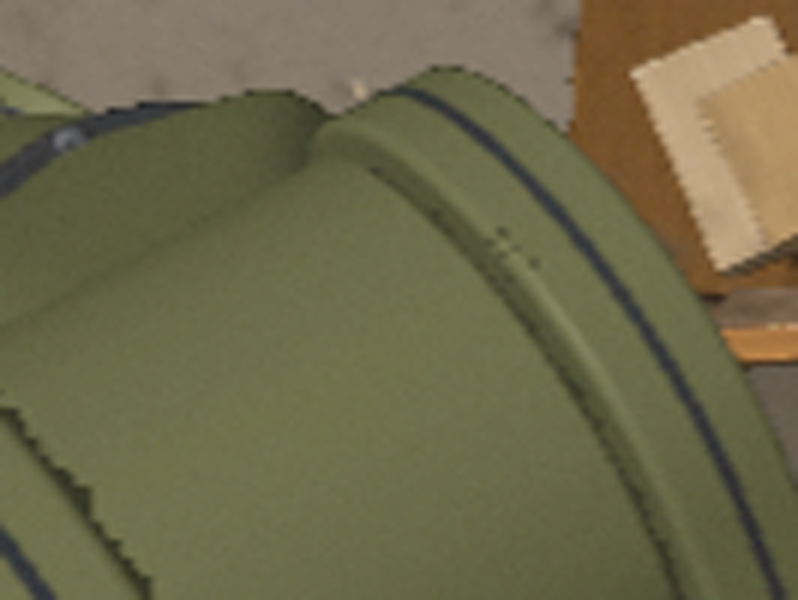

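View pics/a5.png

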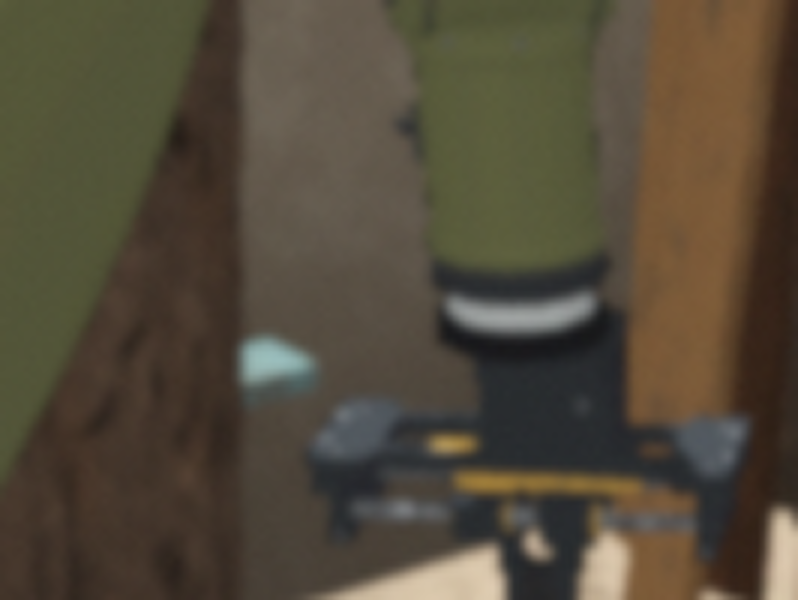

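>>> send_rows(motion=[[[0,0,0,0,-0.9,0,1],[0,0,0,0,-0.9,0,1],[0,0,0,0,-0.2,0,1],[0,0,0,0.5,0,-0.5,1],[0,0,0,0.7,0,-0.7,1]]])

```text
clock: 5.13
tool_pos: [0.5398, 0.3375, 0.1243]
eef_rot: [-0.657, -0.261, 0.261, 0.657]
contact_force: [-0.3, -0.3, 0.4]
opening: 0.008
```

```bash
python3 plan.py .495 .19 .10 0.1038
```

```text
t 5.13 p [0.5398 0.3375 0.1243] down [-0.001  0.    -1.   ] jaw [-0.686  0.727  0.001] open 0.008 F [-0.3 -0.3  0.4] q7 1.23
dp [-0.0448 -0.1475 -0.0243] rv [-0.001  0.653 -0.001] rows 9
[-0.0, 0.91, -0.0, -0.74, 0.14, -0.43]
[-0.0, 0.91, -0.0, -0.71, 0.14, -0.48]
[-0.0, 0.91, -0.0, -0.67, 0.14, -0.53]
[-0.0, 0.91, -0.0, -0.63, 0.14, -0.58]
[-0.0, 0.91, -0.0, -0.59, 0.14, -0.62]
[-0.0, 0.91, -0.0, -0.54, 0.14, -0.66]
[-0.0, 0.91, -0.0, -0.49, 0.14, -0.7]
[-0.0, 0.91, -0.0, -0.44, 0.14, -0.73]
[-0.0, 0.91, -0.0, -0.39, 0.14, -0.76]
```

>>> send_rows(motion=[[[0,0.91,0,-0.74,0,-0.43,1],[0,0.91,0,-0.71,0,-0.48,1],[0,0.91,0,-0.67,0,-0.53,1],[0,0.91,0,-0.63,0,-0.58,1],[0,0.91,0,-0.59,0,-0.62,1]]])

```text
clock: 5.55
tool_pos: [0.5159, 0.2538, 0.1234]
eef_rot: [0.694, 0.135, -0.136, -0.694]
contact_force: [-0.2, -0.5, 0.2]
opening: 0.003
```

>>> send_rows(motion=[[[0,0.91,0,-0.54,0.1,-0.66,1],[0,0.91,0,-0.49,0.1,-0.7,1],[0,0.91,0,-0.44,0.1,-0.73,1],[0,0.91,0,-0.39,0.1,-0.76,1],[0,0,0,0,0,0,1]]])

```text
clock: 5.97
tool_pos: [0.4947, 0.1848, 0.1151]
eef_rot: [0.708, 0.032, -0.034, -0.705]
contact_force: [0.3, -0.9, -0.3]
opening: 0.007
```

```bash
python3 plan.py .495 .19 .05 0.1038
python3 - <<'E'
from h import *
s=imaging.snapshot("scene");d=imaging.snapshot("top")
p=get_state()["tool_pos"]
print(proj(s,[p,p-[0,0,.014]]),proj(d,[p,p-[0,0,.014]]))
crop(s,200,130,133,100,6,"pics/b1.png")
cv2.imwrite("pics/b2.png",d["img"][:,:,::-1])
E
```

```text
t 5.97 p [0.4947 0.1848 0.1151] down [-0.003 -0.005 -1.   ] jaw [-0.092  0.996 -0.005] open 0.007 F [ 0.3 -0.9 -0.3] q7 0.79
dp [ 0.0003  0.0052 -0.0651] rv [ 0.005 -0.011 -0.004] rows 4
[0.02, -0.03, -0.01, 0.01, 0.81, 0.07]
[0.02, -0.03, -0.01, 0.01, 0.81, 0.07]
[0.02, -0.03, -0.01, 0.01, 0.81, 0.07]
[0.02, -0.03, -0.01, 0.01, 0.81, 0.07]
[[270.20129769 204.00345226]
 [270.37733931 208.79704111]] [[240.20361294 257.71053008]
 [241.17880867 258.65355179]]
```

View pics/b1.png

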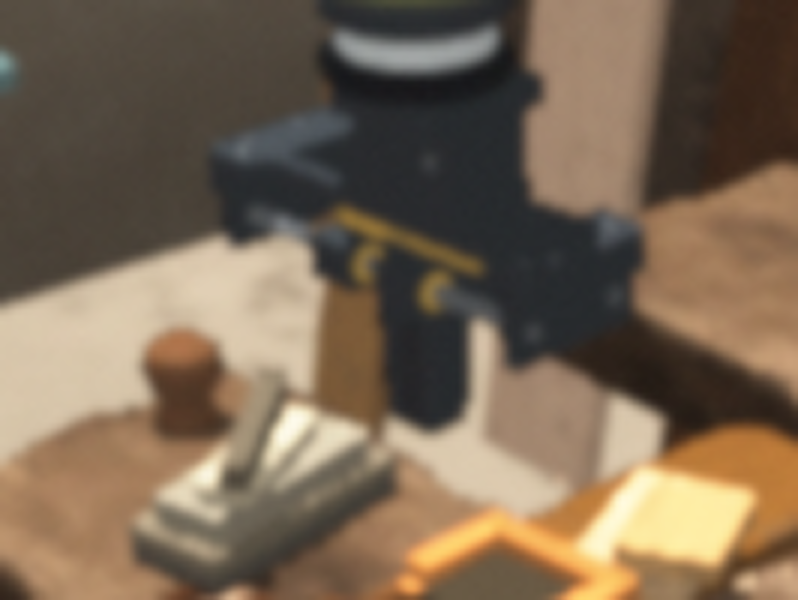

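View pics/b2.png

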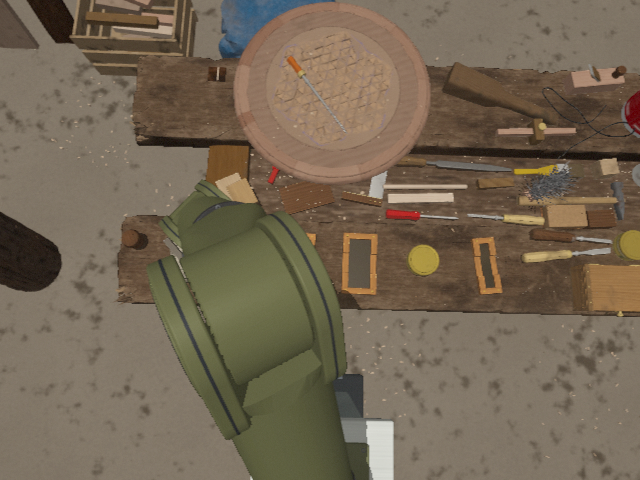

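>>> send_rows(motion=[[[0,0,0,0,0.8,0,1],[0,0,0,0,0.8,0,1],[0,0,0,0,0.8,0,1],[0,0,0,0,0.6,0,1],[0,0,0,0,0.2,0,1]]])

```text
clock: 6.48
tool_pos: [0.4959, 0.1914, 0.0504]
eef_rot: [-0.706, -0.035, 0.036, 0.707]
contact_force: [0.3, -0.4, -0.1]
opening: 0.001
```

>>> send_rows(motion=[[[0,0,0,0,0.2,0,1],[0,0,0,0,0.2,0,1],[0,0,0,0,0.2,0,1],[0,0,0,0,0,0,1],[0,0,0,0,0,0,1]]])

```text
clock: 6.9
tool_pos: [0.4965, 0.1897, 0.0402]
eef_rot: [-0.706, -0.035, 0.035, 0.706]
contact_force: [-1.0, 0.2, 0.3]
opening: 0.005
```

```bash
python3 plan.py .495 .19 .03 0.1038
python3 - <<'E'
from h import *
s=imaging.snapshot("scene")
p=get_state()["tool_pos"]
print(proj(s,[p,p-[0,0,.014]]))
crop(s,200,160,133,100,6,"pics/b3.png")
E
```

```text
t 6.9 p [0.4965 0.1897 0.0402] down [ 0.  0. -1.] jaw [-0.098  0.995  0.   ] open 0.005 F [-1.   0.2  0.3] q7 0.73
dp [-0.0015  0.0003 -0.0102] rv [-0.    -0.006  0.   ] rows 1
[-0.0, -0.07, 0.01, -0.07, 0.51, 0.02]
[[271.16712279 229.11784294]
 [271.33081145 233.58269951]]
```

View pics/b3.png

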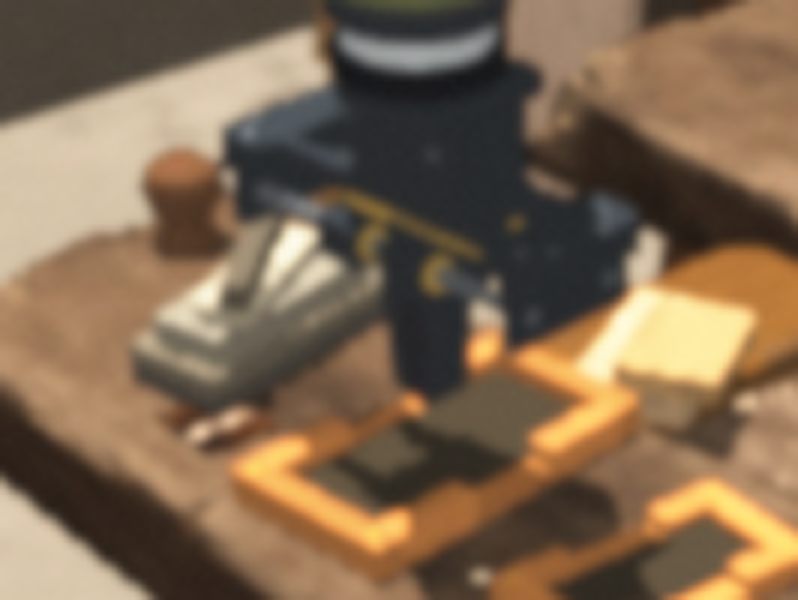

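>>> send_rows(motion=[[[0,0,0,0,0.2,0,1],[0,0,0,0,0.2,0,1],[0,0,0,0,0.15,0,1],[0,0,0,0,0,0,1],[0,0,0,0,0,0,1]]])

```text
clock: 7.37
tool_pos: [0.4961, 0.1895, 0.0287]
eef_rot: [0.706, 0.034, -0.035, -0.706]
contact_force: [-0.1, 0.5, 0.5]
opening: 0.005
```

```bash
python3 plan.py .495 .19 .03 0.1038
python3 - <<'E'
from h import *
s=imaging.snapshot("scene")
p=get_state()["tool_pos"]
print(proj(s,[p,p-[0,0,.014]]))
crop(s,200,160,133,100,6,"pics/b4.png")
E
```

```text
t 7.37 p [0.4961 0.1895 0.0287] down [-0.001 -0.    -1.   ] jaw [-0.098  0.995 -0.   ] open 0.005 F [-0.1  0.5  0.5] q7 0.72
dp [-0.0011  0.0005  0.0013] rv [ 0.    -0.006 -0.001] rows 1
[0.0, -0.07, -0.01, -0.05, -0.06, 0.03]
[[271.2370197  232.84853241]
 [271.3994453  237.26723821]]
```

View pics/b4.png

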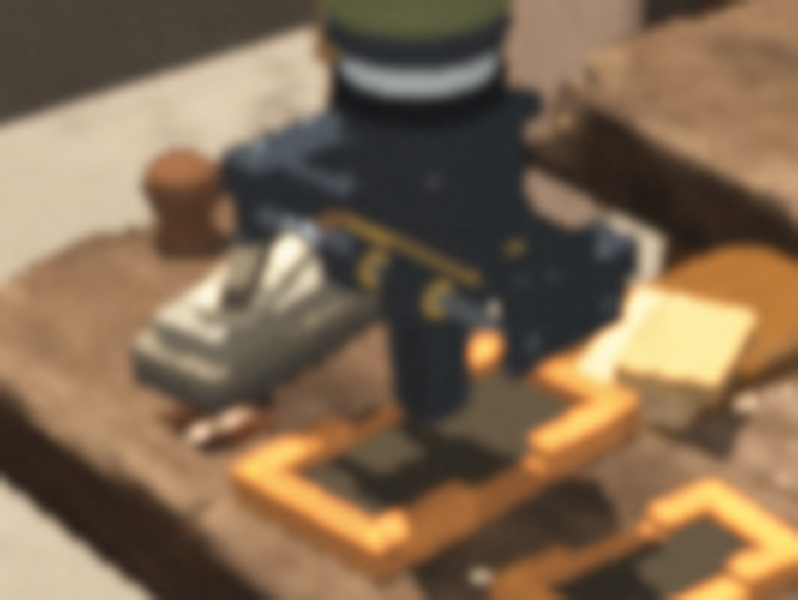

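>>> send_rows(motion=[[[0,0,0,0,0.1,0,1],[0,0,0,0,0.1,0,1],[0,0,0,0,0.1,0,1],[0,0,0,0,0,0,1],[0,0,0,0,0,0,1]]])

```text
clock: 7.83
tool_pos: [0.4962, 0.1895, 0.0229]
eef_rot: [0.706, 0.035, -0.035, -0.706]
contact_force: [-0.0, 0.3, -1.0]
opening: 0.005
```

>>> send_rows(motion=[[[0,0,0,0,0.1,0,1],[0,0,0,0,0,0,1],[0,0,0,0,0.1,0,1],[0,0,0,0,0,0,1],[0,0,0,0,0,0,1]]])

```text
clock: 8.25
tool_pos: [0.4962, 0.1895, 0.0189]
eef_rot: [0.706, 0.035, -0.035, -0.706]
contact_force: [0.8, 0.3, -0.2]
opening: -0.0
```

```bash
python3 plan.py .495 .19 .03 0.1038
python3 - <<'E'
from h import *
s=imaging.snapshot("scene")
p=get_state()["tool_pos"]
print(proj(s,[p,p-[0,0,.014]]))
crop(s,200,160,133,100,6,"pics/b5.png")
E
```

```text
t 8.25 p [0.4962 0.1895 0.0189] down [-0. -0. -1.] jaw [-0.098  0.995 -0.   ] open -0.0 F [ 0.8  0.3 -0.2] q7 0.72
dp [-0.0012  0.0005  0.0111] rv [ 0.    -0.006 -0.   ] rows 1
[0.0, -0.07, -0.0, -0.06, -0.55, 0.03]
[[271.37281056 235.9613101 ]
 [271.53362608 240.33992577]]
```

View pics/b5.png

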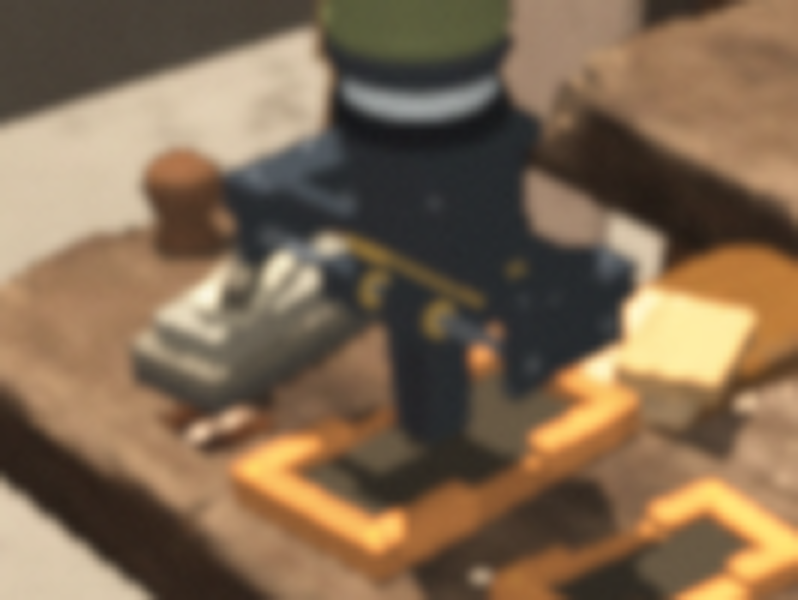

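>>> send_rows(motion=[[[0,0,0,0,0.15,0,1],[0,0,0,0,0.15,0,1],[0,0,0,0,0.15,0,1],[0,0,0,0,0,0,1],[0,0,0,0,0,0,1]]])

```text
clock: 8.72
tool_pos: [0.4961, 0.1895, 0.0097]
eef_rot: [0.706, 0.035, -0.035, -0.706]
contact_force: [-0.3, 0.6, 0.0]
opening: 0.008
```

>>> send_rows(motion=[[[0,0,0,0,0.1,0,1],[0,0,0,0,0.1,0,1],[0,0,0,0,0,0,1],[0,0,0,0,0,0,1],[0,0,0,0,0,0,1]]])

```text
clock: 9.13
tool_pos: [0.4963, 0.1895, 0.006]
eef_rot: [-0.706, -0.035, 0.035, 0.706]
contact_force: [-0.6, 0.1, -0.3]
opening: 0.004
```

>>> send_rows(motion=[[[0,0,0,0,0.1,0,1],[0,0,0,0,0,0,1],[0,0,0,0,0.05,0,1],[0,0,0,0,0,0,1],[0,0,0,0,0,0,1]]])

```text
clock: 9.55
tool_pos: [0.4963, 0.1896, 0.003]
eef_rot: [-0.706, -0.035, 0.035, 0.706]
contact_force: [0.8, -0.1, -0.3]
opening: 0.006
```

>>> send_rows(motion=[[[0,0,0,0,0.05,0,1],[0,0,0,0,0,0,1],[0,0,0,0,0.05,0,1],[0,0,0,0,0,0,1],[0,0,0,0,0,0,1]]])

```text
clock: 9.97
tool_pos: [0.4963, 0.1895, 0.001]
eef_rot: [-0.706, -0.035, 0.035, 0.706]
contact_force: [-0.2, 0.4, -0.5]
opening: 0.005
```

```bash
python3 plan.py .495 .19 .03 0.1038
python3 - <<'E'
from h import *
s=imaging.snapshot("scene")
crop(s,200,160,133,100,6,"pics/b6.png")
E
```

```text
t 9.97 p [0.4963 0.1895 0.001 ] down [-0. -0. -1.] jaw [-0.098  0.995  0.   ] open 0.005 F [-0.2  0.4 -0.5] q7 0.71
dp [-0.0013  0.0005  0.029 ] rv [-0.    -0.006 -0.   ] rows 2
[-0.0, -0.04, -0.0, -0.03, -0.73, 0.02]
[-0.0, -0.04, -0.0, -0.03, -0.73, 0.02]
```

View pics/b6.png

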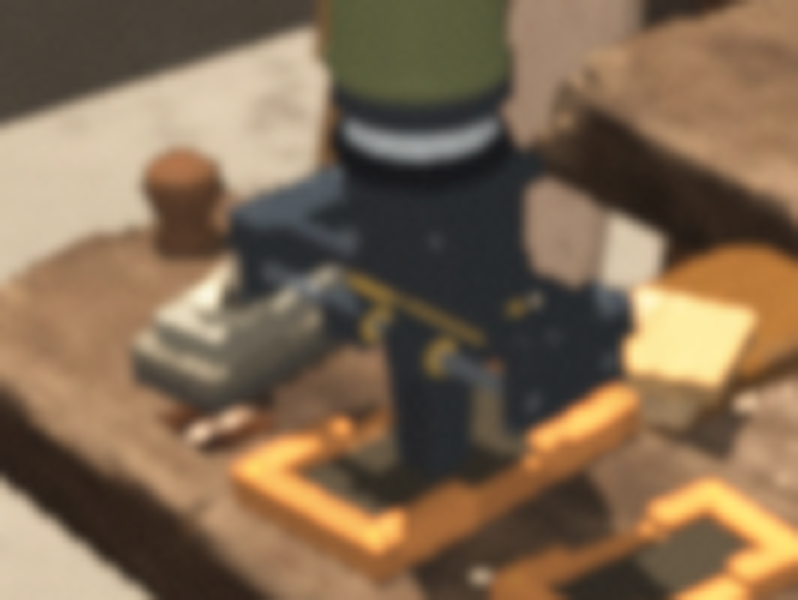

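>>> send_rows(motion=[[[0,0,0,0,0.05,0,1],[0,0,0,0,0,0,1],[0,0,0,0,0.05,0,1],[0,0,0,0,0,0,1],[0,0,0,0,0,0,1]]])

```text
clock: 10.43
tool_pos: [0.4963, 0.1895, -0.0011]
eef_rot: [0.706, 0.035, -0.035, -0.706]
contact_force: [-0.8, 0.4, -0.2]
opening: 0.005
```

>>> send_rows(motion=[[[0,0,0,0,0.05,0,1],[0,0,0,0,0,0,1],[0,0,0,0,0.05,0,1],[0,0,0,0,0,0,1],[0,0,0,0,0,0,1]]])

```text
clock: 10.85
tool_pos: [0.4963, 0.1895, -0.003]
eef_rot: [0.706, 0.035, -0.035, -0.706]
contact_force: [0.5, -0.4, -0.2]
opening: 0.007
```

Run:
```python
from h import *
s=imaging.snapshot("scene")
crop(s,240,190,80,60,10,"pics/b7.png")
for z in(.008,.012,.02,.03): print(back(s,[[272.5,239.5]],z))
p=get_state()["tool_pos"]
for dz in(0,.01,.02,.03): print(proj(s,[p-[0,0,.014-dz]]))
```

```text
[[0.49801536 0.18738162 0.008     ]]
[[0.49426156 0.18245929 0.012     ]]
[[0.48675396 0.17261462 0.02      ]]
[[0.47736945 0.16030879 0.03      ]]
[[271.78377609 247.1116624 ]]
[[271.67139469 244.05161206]]
[[271.55798929 240.9636792 ]]
[[271.44354584 237.84748099]]
```

View pics/b7.png

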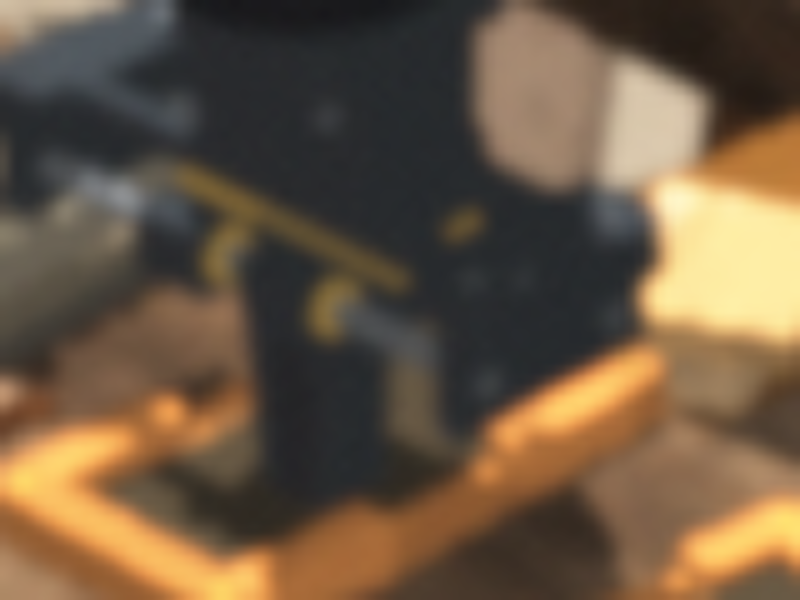

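>>> send_rows(motion=[[[0,0,0,0,0.05,0,1],[0,0,0,0,0,0,1],[0,0,0,0,0.05,0,1],[0,0,0,0,0,0,1],[0,0,0,0,0,0,1]]])

```text
clock: 11.32
tool_pos: [0.4964, 0.1896, -0.0039]
eef_rot: [0.706, 0.035, -0.034, -0.706]
contact_force: [-0.9, -1.1, 12.5]
opening: 0.005
```

>>> send_rows(motion=[[[0,0,0,0,0.05,0,1],[0,0,0,0,0,0,1],[0,0,0,0,0.05,0,1],[0,0,0,0,0,0,1],[0,0,0,0,0,0,1]]])

```text
clock: 11.73
tool_pos: [0.4964, 0.1896, -0.0039]
eef_rot: [0.706, 0.035, -0.034, -0.706]
contact_force: [-4.7, -1.6, 32.2]
opening: 0.006
```

>>> send_rows(motion=[[[0,0,0,0,-0.5,0,1],[0,0,0,0,-1,0,1],[0,0,0,0,-1,0,0.5],[0,0,0,0,-1,0,0],[0,0,0,0,-1,0,-1]]])

```text
clock: 12.15
tool_pos: [0.4961, 0.1894, 0.0839]
eef_rot: [0.706, 0.035, -0.035, -0.706]
contact_force: [-0.0, -0.5, 0.5]
opening: 0.207
```

```bash
python3 plan.py .507 .337 .12 0.7546;  python3 - <<'E'
from h import *
s=imaging.snapshot("scene")
p=get_state()["tool_pos"]
print(proj(s,[p+[0,0,.012]]))
crop(s,180,150,133,100,6,"pics/b8.png")
E
```

```text
t 12.15 p [0.4961 0.1894 0.0839] down [-0. -0. -1.] jaw [-0.098  0.995 -0.   ] open 0.207 F [-0.  -0.5  0.5] q7 0.76
dp [0.0109 0.1476 0.0361] rv [ 0.    -0.657 -0.   ] rows 9
[0.0, -0.91, -0.0, 0.14, -0.2, 0.81]
[0.0, -0.91, -0.0, 0.2, -0.2, 0.8]
[0.0, -0.91, -0.0, 0.26, -0.2, 0.78]
[0.0, -0.91, -0.0, 0.31, -0.2, 0.76]
[0.0, -0.91, -0.0, 0.37, -0.2, 0.74]
[0.0, -0.91, -0.0, 0.42, -0.2, 0.71]
[0.0, -0.91, -0.0, 0.47, -0.2, 0.67]
[0.0, -0.91, -0.0, 0.52, -0.2, 0.64]
[0.0, -0.91, -0.0, 0.56, -0.2, 0.6]
[[270.77940373 209.49242095]]
```

View pics/b8.png

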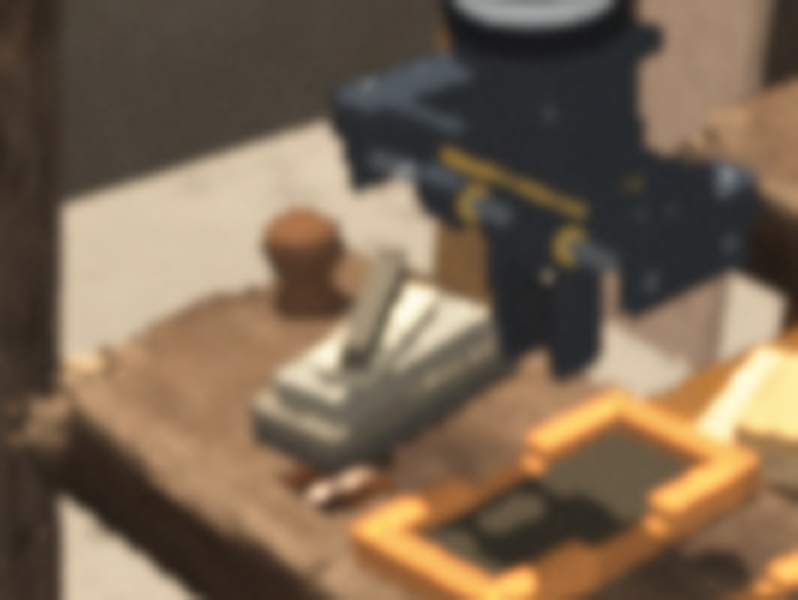

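>>> send_rows(motion=[[[0,-0.91,0,0.14,0,0.81,-1],[0,-0.91,0,0.2,0,0.8,-1],[0,-0.91,0,0.26,0,0.78,-1],[0,-0.91,0,0.31,0,0.76,-1],[0,-0.91,0,0.37,0,0.74,-1]]])

```text
clock: 12.62
tool_pos: [0.5023, 0.2722, 0.0827]
eef_rot: [0.688, 0.163, -0.163, -0.688]
contact_force: [-0.9, 0.7, -0.5]
opening: 0.631
```

>>> send_rows(motion=[[[0,-0.91,0,0.42,0,0.71,-1],[0,-0.91,0,0.47,0,0.67,-1],[0,-0.91,0,0.52,0,0.64,-1],[0,-0.91,0,0.56,0,0.6,-1],[0,0,0,0,0,0,-1]]])

```text
clock: 13.03
tool_pos: [0.5066, 0.3416, 0.0829]
eef_rot: [-0.655, -0.262, 0.261, 0.659]
contact_force: [0.0, 1.7, -0.3]
opening: 0.995
```

```bash
python3 plan.py .507 .337 .0405 0.7546
```

```text
t 13.03 p [0.5066 0.3416 0.0829] down [-0.     0.005 -1.   ] jaw [-0.688  0.726  0.004] open 0.995 F [ 0.   1.7 -0.3] q7 1.13
dp [ 0.0004 -0.0046 -0.0424] rv [-0.004  0.004  0.003] rows 3
[-0.02, 0.01, 0.01, -0.05, 0.71, -0.06]
[-0.02, 0.01, 0.01, -0.05, 0.71, -0.06]
[-0.02, 0.01, 0.01, -0.05, 0.71, -0.06]
```

>>> send_rows(motion=[[[0,0,0,0,0.7,0,-1],[0,0,0,0,0.7,0,-1],[0,0,0,0,0.5,0,-1],[0,0,0,0,0,0,-1],[0,0,0,0,0,0,-1]]])

```text
clock: 13.45
tool_pos: [0.5069, 0.3362, 0.0445]
eef_rot: [0.658, 0.259, -0.26, -0.657]
contact_force: [0.4, 0.4, -0.6]
opening: 1.003
```

```bash
python3 plan.py .507 .337 .0405 0.7546;python3 - <<'E'
from h import *
s=imaging.snapshot("scene")
p=get_state()["tool_pos"]
print(proj(s,[p+[0,0,.012]]))
crop(s,180,140,133,100,6,"pics/b9.png")
E
```

```text
t 13.45 p [0.5069 0.3362 0.0445] down [-0.001 -0.001 -1.   ] jaw [-0.683  0.73  -0.   ] open 1.003 F [ 0.4  0.4 -0.6] q7 1.09
dp [ 0.0001  0.0008 -0.004 ] rv [ 0.    -0.003 -0.002] rows 1
[0.0, -0.03, -0.02, 0.03, 0.2, 0.03]
[[241.83460206 202.36077556]]
```

View pics/b9.png

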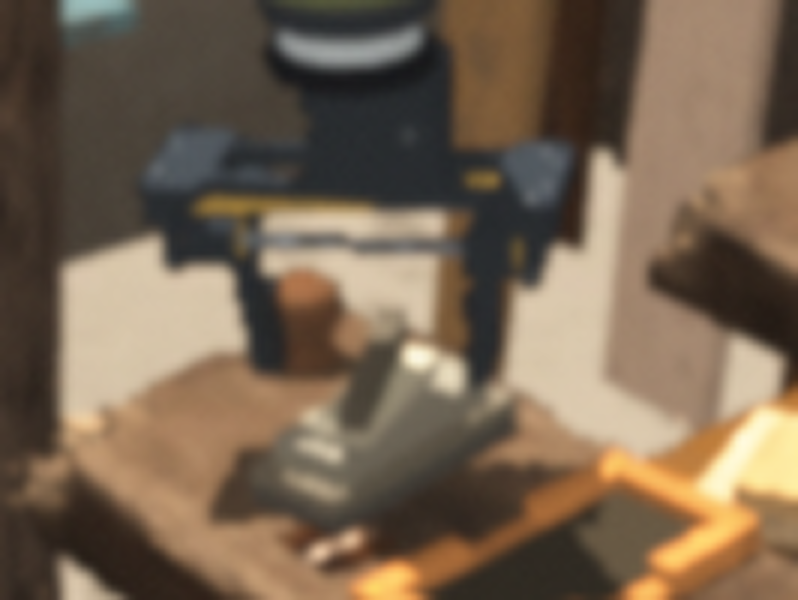

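>>> send_rows(motion=[[[0,0,0,0,0.2,0,0],[0,0,0,0,0,0,1],[0,0,0,0,0,0,1],[0,0,0,0,0,0,1],[0,0,0,0,0,0,1]]])

```text
clock: 13.92
tool_pos: [0.5074, 0.3374, 0.0413]
eef_rot: [-0.657, -0.26, 0.26, 0.658]
contact_force: [0.0, 0.2, -0.0]
opening: 0.643
```

>>> send_rows(motion=[[[0,0,0,0,0,0,1],[0,0,0,0,0,0,1],[0,0,0,0,0,0,1],[0,0,0,0,0,0,1],[0,0,0,0,0,0,1]]])

```text
clock: 14.33
tool_pos: [0.5072, 0.3372, 0.041]
eef_rot: [-0.658, -0.26, 0.26, 0.658]
contact_force: [0.1, 0.2, -1.1]
opening: 0.269
```

>>> send_rows(motion=[[[0,0,0,0,0,0,1],[0,0,0,0,0,0,1],[0,0,0,0,0,0,1],[0,0,0,0,0,0,1],[0,0,0,0,0,0,1]]])

```text
clock: 14.75
tool_pos: [0.5072, 0.3373, 0.041]
eef_rot: [-0.658, -0.26, 0.26, 0.658]
contact_force: [-0.8, 0.6, 0.2]
opening: 0.158
```

>>> send_rows(motion=[[[0,0,0,0,-0.1,0,1],[0,0,0,0,-0.3,0,1],[0,0,0,0,-0.6,0,1],[0,0,0,0,-1,0,1],[0,0,0,0,-1,0,1]]])

```text
clock: 15.17
tool_pos: [0.5069, 0.3371, 0.1023]
eef_rot: [0.658, 0.26, -0.26, -0.657]
contact_force: [1.7, 0.4, 0.2]
opening: 0.158
```

```bash
python3 plan.py .511 -.386 .09 0.1107;python3 - <<'E'
from h import *
s=imaging.snapshot("scene")
crop(s,180,140,133,100,6,"pics/c1.png")
E
```

```text
t 15.17 p [0.5069 0.3371 0.1023] down [-0.001 -0.    -1.   ] jaw [-0.684  0.729  0.   ] open 0.158 F [1.7 0.4 0.2] q7 1.14
dp [ 0.0041 -0.7231 -0.0123] rv [ 0.     0.643 -0.001] rows 38
[0.0, 0.21, -0.0, -0.65, 0.02, -0.7]
[0.0, 0.21, -0.0, -0.64, 0.02, -0.71]
[0.0, 0.21, -0.0, -0.62, 0.02, -0.72]
[0.0, 0.21, -0.0, -0.61, 0.02, -0.73]
[0.0, 0.21, -0.0, -0.6, 0.02, -0.74]
[0.0, 0.21, -0.0, -0.59, 0.02, -0.75]
[0.0, 0.21, -0.0, -0.57, 0.02, -0.76]
[0.0, 0.21, -0.0, -0.56, 0.02, -0.77]
[0.0, 0.21, -0.0, -0.55, 0.02, -0.78]
[0.0, 0.21, -0.0, -0.53, 0.02, -0.79]
[0.0, 0.21, -0.0, -0.52, 0.02, -0.8]
[0.0, 0.21, -0.0, -0.51, 0.02, -0.81]
[0.0, 0.21, -0.0, -0.49, 0.02, -0.81]
[0.0, 0.21, -0.0, -0.48, 0.02, -0.82]
[0.0, 0.21, -0.0, -0.47, 0.02, -0.83]
[0.0, 0.21, -0.0, -0.45, 0.02, -0.84]
[0.0, 0.21, -0.0, -0.44, 0.02, -0.85]
[0.0, 0.21, -0.0, -0.42, 0.02, -0.85]
[0.0, 0.21, -0.0, -0.41, 0.02, -0.86]
[0.0, 0.21, -0.0, -0.39, 0.02, -0.87]
[0.0, 0.21, -0.0, -0.38, 0.02, -0.87]
[0.0, 0.21, -0.0, -0.36, 0.02, -0.88]
[0.0, 0.21, -0.0, -0.35, 0.02, -0.89]
[0.0, 0.21, -0.0, -0.33, 0.02, -0.89]
[0.0, 0.21, -0.0, -0.32, 0.02, -0.9]
[0.0, 0.21, -0.0, -0.3, 0.02, -0.9]
[0.0, 0.21, -0.0, -0.29, 0.02, -0.91]
[0.0, 0.21, -0.0, -0.27, 0.02, -0.91]
[0.0, 0.21, -0.0, -0.26, 0.02, -0.92]
[0.0, 0.21, -0.0, -0.24, 0.02, -0.92]
[0.0, 0.21, -0.0, -0.23, 0.02, -0.92]
[0.0, 0.21, -0.0, -0.21, 0.02, -0.93]
[0.0, 0.21, -0.0, -0.2, 0.02, -0.93]
[0.0, 0.21, -0.0, -0.18, 0.02, -0.93]
[0.0, 0.21, -0.0, -0.16, 0.02, -0.94]
[0.0, 0.21, -0.0, -0.15, 0.02, -0.94]
[0.0, 0.21, -0.0, -0.13, 0.02, -0.94]
[0.0, 0.21, -0.0, -0.12, 0.02, -0.94]
```

View pics/c1.png

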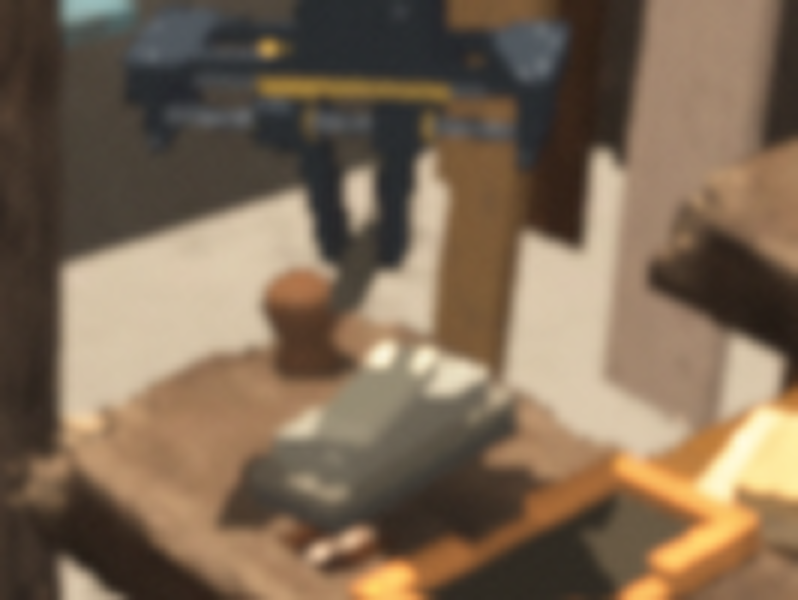

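```bash
cat > plan.py <<'E'
import sys
from h import *
from scipy.spatial.transform import Rotation as Ro
from math import ceil
def target_R(yaw,Rc):
    best=None
    for k in(0,np.pi):
        zt=np.array([-np.sin(yaw+k),np.cos(yaw+k),0]); yt=np.array([0,0,-1.]); xt=np.cross(yt,zt)
        R=Ro.from_matrix(np.c_[xt,yt,zt]); a=(Rc.inv()*R).magnitude()
        if best is None or a<best[0]: best=(a,R)
    return best[1]
def go(x,y,z,yaw):
    s=get_state();p=s["tool_pos"];Rc=Ro.from_quat(s["eef_rot"]);Rt=target_R(yaw,Rc) if yaw is not None else Rc
    dp=np.array([x,y,z])-p; rv=(Rc.inv()*Rt).as_rotvec()
    print("t",round(s["clock"],2),"p",p.round(4),"down",Rc.as_matrix()[:,1].round(3),"jaw",Rc.as_matrix()[:,2].round(3),"open",round(s["opening"],3),"F",np.round(s["contact_force"],1),"q7",s["q"][6].round(2))
    nr=ceil(np.abs(rv).max()/.078); n=max(1,nr,ceil(np.linalg.norm(dp)/.0195))
    print("dp",dp.round(4),"rv",rv.round(3),"rows",n)
    R=Rc; last=None;cnt=0
    for i in range(n):
        r=rv/nr if i<nr else rv*0
        t=R.inv().apply(dp/n)/.02; row=[float(v) for v in np.r_[r/.08,t].round(2)+0.]
        R=R*Ro.from_rotvec(r)
        if row==last: cnt+=1
        else:
            if cnt>1: print("   x",cnt)
            print(row);last=row;cnt=1
    if cnt>1: print("   x",cnt)
if __name__=="__main__":
    a=[None if v=="-" else float(v) for v in sys.argv[1:]]; go(*a)
E
python3 plan.py .511 -.386 .102 0.1107
```

```text
t 15.22 p [0.509  0.3391 0.1065] down [ 0.005  0.004 -1.   ] jaw [-0.684  0.73  -0.   ] open 0.154 F [0.4 0.  1.5] q7 1.14
dp [ 0.002  -0.7251 -0.0045] rv [-0.002  0.642  0.006] rows 38
[0.0, 0.89, 0.01, -0.65, 0.0, -0.7]
[0.0, 0.89, 0.01, -0.6, 0.0, -0.74]
[0.0, 0.89, 0.01, -0.54, 0.0, -0.78]
[0.0, 0.89, 0.01, -0.49, 0.0, -0.82]
[0.0, 0.89, 0.01, -0.43, 0.0, -0.85]
[0.0, 0.89, 0.01, -0.37, 0.0, -0.88]
[0.0, 0.89, 0.01, -0.3, 0.0, -0.91]
[0.0, 0.89, 0.01, -0.24, 0.01, -0.92]
[0.0, 0.89, 0.01, -0.17, 0.01, -0.94]
[0.0, 0.0, 0.0, -0.1, 0.01, -0.95]
   x 29
```

>>> send_rows(motion=[[[0,0.89,0,-0.65,0,-0.7,1],[0,0.89,0,-0.6,0,-0.74,1],[0,0.89,0,-0.54,0,-0.78,1],[0,0.89,0,-0.49,0,-0.82,1],[0,0.89,0,-0.43,0,-0.85,1]]])

```text
clock: 15.63
tool_pos: [0.5077, 0.2413, 0.102]
eef_rot: [-0.693, -0.139, 0.138, 0.694]
contact_force: [-0.6, -0.9, -0.2]
opening: 0.155
```

>>> send_rows(motion=[[[0,0.89,0,-0.37,0,-0.88,1],[0,0.89,0,-0.3,0,-0.9,1],[0,0.89,0,-0.24,0,-0.92,1],[0,0.89,0,-0.17,0,-0.94,1],[0,0,0,-0.1,0,-0.95,1]]])

```text
clock: 16.05
tool_pos: [0.508, 0.1462, 0.102]
eef_rot: [-0.706, -0.039, 0.038, 0.706]
contact_force: [1.1, 0.2, -0.9]
opening: 0.159
```

>>> send_rows(motion=[[[0,0,0,-0.1,0,-0.95,1],[0,0,0,-0.1,0,-0.95,1],[0,0,0,-0.1,0,-0.95,1],[0,0,0,-0.1,0,-0.95,1],[0,0,0,-0.1,0,-0.95,1]]])

```text
clock: 16.47
tool_pos: [0.5089, 0.0505, 0.1019]
eef_rot: [-0.706, -0.04, 0.039, 0.706]
contact_force: [-0.2, 0.3, -0.1]
opening: 0.16
```

>>> send_rows(motion=[[[0,0,0,-0.1,0,-0.95,1],[0,0,0,-0.1,0,-0.95,1],[0,0,0,-0.1,0,-0.95,1],[0,0,0,-0.1,0,-0.95,1],[0,0,0,-0.1,0,-0.95,1]]])

```text
clock: 16.88
tool_pos: [0.5096, -0.0452, 0.1019]
eef_rot: [-0.706, -0.04, 0.039, 0.706]
contact_force: [0.3, -0.3, -1.7]
opening: 0.158
```

>>> send_rows(motion=[[[0,0,0,-0.1,0,-0.95,1],[0,0,0,-0.1,0,-0.95,1],[0,0,0,-0.1,0,-0.95,1],[0,0,0,-0.1,0,-0.95,1],[0,0,0,-0.1,0,-0.95,1]]])

```text
clock: 17.3
tool_pos: [0.5103, -0.1408, 0.1019]
eef_rot: [0.706, 0.04, -0.039, -0.706]
contact_force: [0.6, 0.2, -0.9]
opening: 0.154
```

```bash
python3 plan.py .511 -.386 .102 0.1107
```

```text
t 17.3 p [ 0.5103 -0.1408  0.1019] down [ 0.001 -0.    -1.   ] jaw [-0.112  0.994 -0.   ] open 0.154 F [ 0.6  0.2 -0.9] q7 1.31
dp [ 7.000e-04 -2.452e-01  1.000e-04] rv [0.    0.002 0.001] rows 13
[0.0, 0.02, 0.02, -0.1, 0.0, -0.94]
[0.0, 0.0, 0.0, -0.1, 0.0, -0.94]
   x 12
```

>>> send_rows(motion=[[[0,0,0,-0.1,0,-0.95,1],[0,0,0,-0.1,0,-0.95,1],[0,0,0,-0.1,0,-0.95,1],[0,0,0,-0.1,0,-0.95,1],[0,0,0,-0.1,0,-0.95,1]]])

```text
clock: 17.72
tool_pos: [0.5109, -0.2365, 0.1019]
eef_rot: [0.706, 0.04, -0.039, -0.706]
contact_force: [-0.1, -0.9, -0.5]
opening: 0.161
```

>>> send_rows(motion=[[[0,0,0,-0.1,0,-0.95,1],[0,0,0,-0.1,0,-0.95,1],[0,0,0,-0.1,0,-0.95,1],[0,0,0,-0.1,0,-0.95,1],[0,0,0,-0.1,0,-0.95,1]]])

```text
clock: 18.13
tool_pos: [0.5115, -0.332, 0.1019]
eef_rot: [0.706, 0.04, -0.039, -0.706]
contact_force: [0.8, -0.3, -0.7]
opening: 0.158
```

>>> send_rows(motion=[[[0,0,0,-0.1,0,-0.9,1],[0,0,0,-0.1,0,-0.7,1],[0,0,0,0,0,-0.4,1],[0,0,0,0,0,0,1],[0,0,0,0,0,0,1]]])

```text
clock: 18.55
tool_pos: [0.5121, -0.3706, 0.1013]
eef_rot: [-0.706, -0.04, 0.039, 0.706]
contact_force: [-0.7, -0.1, -0.3]
opening: 0.156
```

```bash
python3 plan.py .511 -.386 .03 0.1107
python3 - <<'E'
from h import *
s=imaging.snapshot("scene");d=imaging.snapshot("top")
p=get_state()["tool_pos"]
print(proj(s,[p+[0,0,.012]]))
crop(s,400,250,133,100,6,"pics/c2.png")
crop(d,430,200,133,100,6,"pics/c2t.png")
E
```

```text
t 18.55 p [ 0.5121 -0.3706  0.1013] down [ 0.001  0.001 -1.   ] jaw [-0.112  0.994  0.001] open 0.156 F [-0.7 -0.1 -0.3] q7 1.75
dp [-0.0011 -0.0154 -0.0713] rv [-0.001  0.002  0.001] rows 4
[-0.01, 0.02, 0.01, -0.04, 0.89, -0.19]
[0.0, 0.0, 0.0, -0.03, 0.89, -0.19]
   x 3
[[468.03307001 313.68060292]]
```

View pics/c2.png

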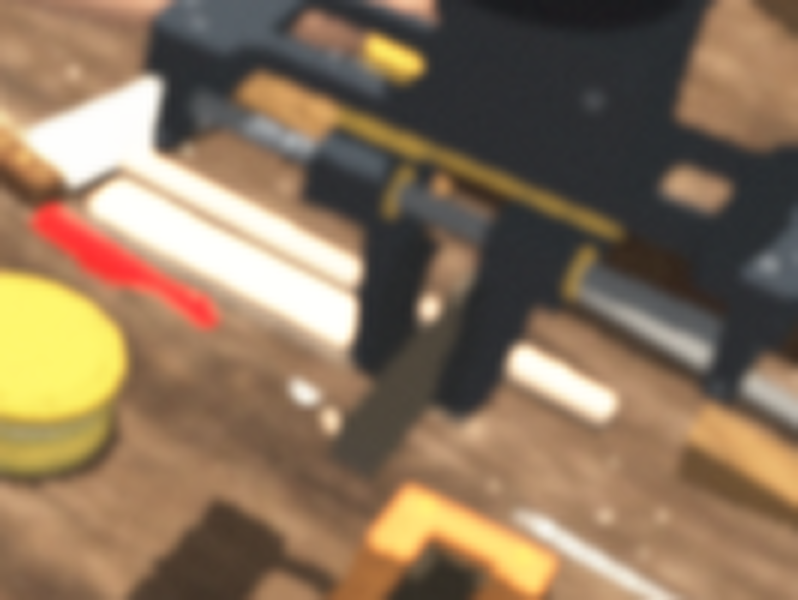

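>>> send_rows(motion=[[[0,0,0,-0.1,0.5,-0.5,1],[0,0,0,0,0.5,-0.27,1],[0,0,0,0,0.5,0,1],[0,0,0,0,0,0,1],[0,0,0,0,0,0,1]]])

```text
clock: 19.07
tool_pos: [0.5108, -0.386, 0.0695]
eef_rot: [-0.705, -0.039, 0.041, 0.707]
contact_force: [-0.2, 0.4, -0.2]
opening: 0.157
```

```bash
python3 plan.py .511 -.386 .03 0.1107
python3 - <<'E'
from h import *
s=imaging.snapshot("scene")
p=get_state()["tool_pos"]
P=[(box(p[0],p[1],.1107,.098,.014,p[2]+z),c) for z,c in((.009,(0,0,255)),(.023,(0,255,0)))]
P+=[(box(.511,-.386,.1107,.108,.024,.014),(255,0,0)),(box(.511,-.386,.1107,.136,.052,.014),(255,0,0))]
crop(s,420,270,133,100,6,"pics/c3.png",P)
E
```

```text
t 19.07 p [ 0.5108 -0.386   0.0695] down [-0.002  0.002 -1.   ] jaw [-0.112  0.994  0.002] open 0.157 F [-0.2  0.4 -0.2] q7 1.76
dp [ 0.0002 -0.     -0.0395] rv [-0.002  0.002 -0.002] rows 3
[-0.02, 0.02, -0.02, 0.0, 0.66, 0.0]
[0.0, 0.0, 0.0, 0.0, 0.66, 0.0]
   x 2
```

View pics/c3.png

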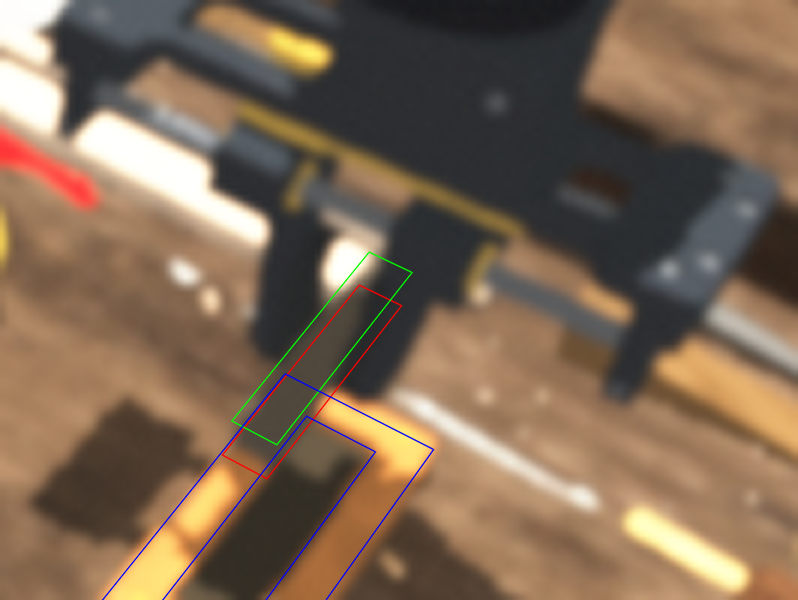

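>>> send_rows(motion=[[[0,0,0,0,0.7,0,1],[0,0,0,0,0.7,0,1],[0,0,0,0,0.7,0,1],[0,0,0,0,0.5,0,1],[0,0,0,0,0.3,0,1]]])

```text
clock: 19.53
tool_pos: [0.5104, -0.3859, 0.0105]
eef_rot: [-0.705, -0.039, 0.041, 0.707]
contact_force: [0.8, -0.4, -0.9]
opening: 0.155
```

>>> send_rows(motion=[[[0,0,0,0,0.1,0,1],[0,0,0,0,0,0,1],[0,0,0,0,0,0,1],[0,0,0,0,0,0,1],[0,0,0,0,0,0,1]]])

```text
clock: 19.95
tool_pos: [0.5121, -0.387, 0.0117]
eef_rot: [0.706, 0.04, -0.039, -0.706]
contact_force: [0.1, 0.3, -0.3]
opening: 0.157
```

```bash
python3 plan.py .511 -.386 -.0015 0.1107
python3 - <<'E'
from h import *
s=imaging.snapshot("scene")
p=get_state()["tool_pos"]
P=[(box(p[0],p[1],.1107,.098,.014,p[2]+z),c) for z,c in((.009,(0,0,255)),(.023,(0,255,0)))]
P+=[(box(.511,-.386,.1107,.108,.024,.014),(255,0,0)),(box(.511,-.386,.1107,.136,.052,.014),(255,0,0))]
crop(s,420,300,133,100,6,"pics/c4.png",P)
E
```

```text
t 19.95 p [ 0.5121 -0.387   0.0117] down [ 0.001 -0.001 -1.   ] jaw [-0.112  0.994 -0.001] open 0.157 F [ 0.1  0.3 -0.3] q7 1.72
dp [-0.0011  0.001  -0.0132] rv [0.001 0.002 0.001] rows 1
[0.01, 0.02, 0.01, -0.05, 0.66, 0.05]
```

View pics/c4.png

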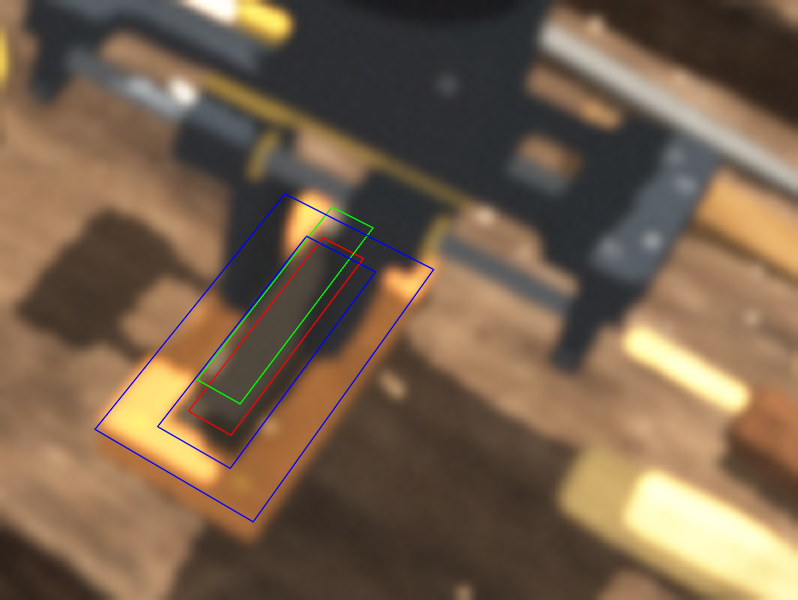

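>>> send_rows(motion=[[[0,0,0,-0.04,0.25,0.03,1],[0,0,0,0,0.2,0,1],[0,0,0,0,0.12,0,1],[0,0,0,0,0.03,0,1],[0,0,0,0,0,0,1]]])

```text
clock: 20.42
tool_pos: [0.5104, -0.386, -0.0011]
eef_rot: [-0.706, -0.039, 0.04, 0.706]
contact_force: [-0.8, 1.2, 2.1]
opening: 0.159
```

>>> send_rows(motion=[[[0,0,0,0,0,0,1],[0,0,0,0,0.03,0,1],[0,0,0,0,0,0,1],[0,0,0,0,0,0,1],[0,0,0,0,0,0,1]]])

```text
clock: 20.83
tool_pos: [0.5104, -0.3861, -0.0011]
eef_rot: [-0.706, -0.039, 0.04, 0.706]
contact_force: [-1.8, 1.8, 6.9]
opening: 0.158
```

>>> send_rows(motion=[[[0,0,0,0,-0.03,0,0.4],[0,0,0,0,0,0,0.2],[0,0,0,0,0,0,0.2],[0,0,0,0,0,0,0.2],[0,0,0,0,0,0,0.2]]])

```text
clock: 21.25
tool_pos: [0.5108, -0.3862, -0.0012]
eef_rot: [-0.706, -0.04, 0.04, 0.706]
contact_force: [-0.0, -0.0, 0.4]
opening: 0.398
```

>>> send_rows(motion=[[[0,0,0,0,-0.2,0,0.2],[0,0,0,0,-0.6,0,0.2],[0,0,0,0,-1,0,0],[0,0,0,0,-1,0,-1],[0,0,0,0,-1,0,-1]]])

```text
clock: 21.67
tool_pos: [0.5109, -0.3861, 0.0767]
eef_rot: [0.706, 0.04, -0.04, -0.706]
contact_force: [0.6, 0.5, 0.4]
opening: 0.603
```

Run:
```python
from h import *
s=imaging.snapshot("scene")
P=[(box(.511,-.386,.1107,.098,.014,z),c) for z,c in((.022,(0,255,0)),)]
P+=[(box(.511,-.386,.1107,.108,.024,.014),(255,0,0))]
crop(s,420,300,133,100,6,"pics/c5.png",P)
crop(s,160,160,100,75,8,"pics/c6.png")
```

```text
(no output)
```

View pics/c5.png

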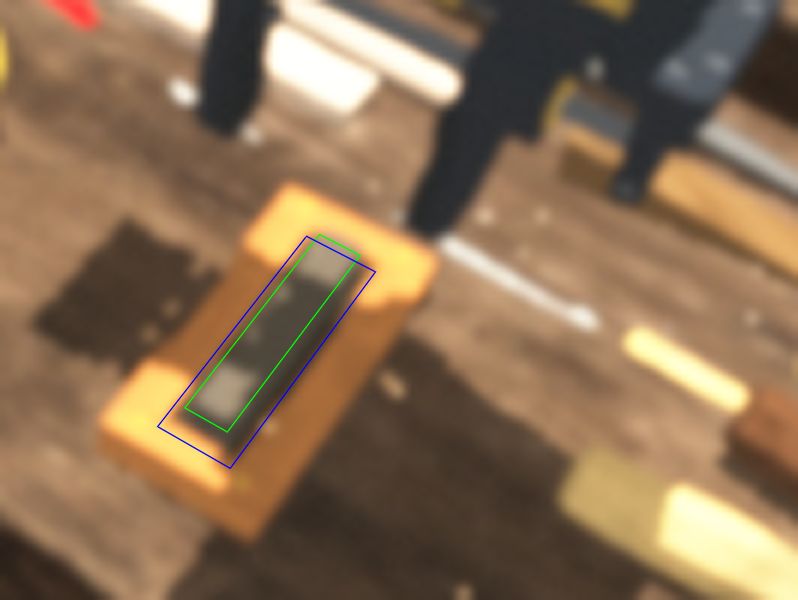

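View pics/c6.png

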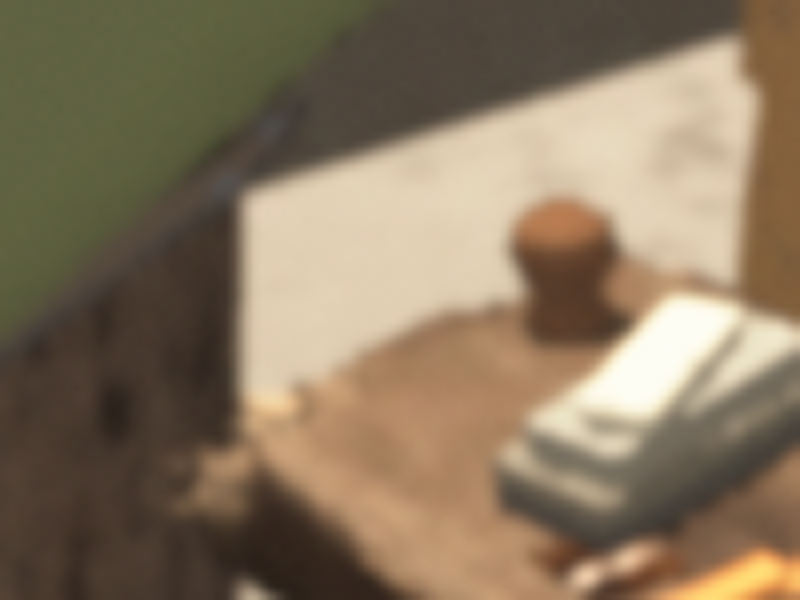

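```bash
python3 - <<'E'
from h import *
d=imaging.snapshot("top")
crop(d,150,215,80,75,8,"pics/d1.png")
crop(d,110,215,100,75,8,"pics/d1b.png")
E
python3 plan.py .508 .336 .077 .48
```

```text
t 21.77 p [ 0.5134 -0.3873  0.0794] down [ 0.006 -0.003 -1.   ] jaw [-0.112  0.994 -0.004] open 0.693 F [ 0.3 -0.  -0.3] q7 1.76
dp [-0.0054  0.7233 -0.0024] rv [ 0.005 -0.368  0.005] rows 38
[0.01, -0.92, 0.01, 0.1, 0.0, 0.95]
[0.01, -0.92, 0.01, 0.17, 0.0, 0.94]
[0.01, -0.92, 0.01, 0.24, 0.0, 0.92]
[0.01, -0.92, 0.01, 0.3, 0.0, 0.9]
[0.01, -0.92, 0.01, 0.37, 0.0, 0.88]
[0.0, 0.0, 0.0, 0.43, 0.0, 0.85]
   x 33
```

View pics/d1b.png

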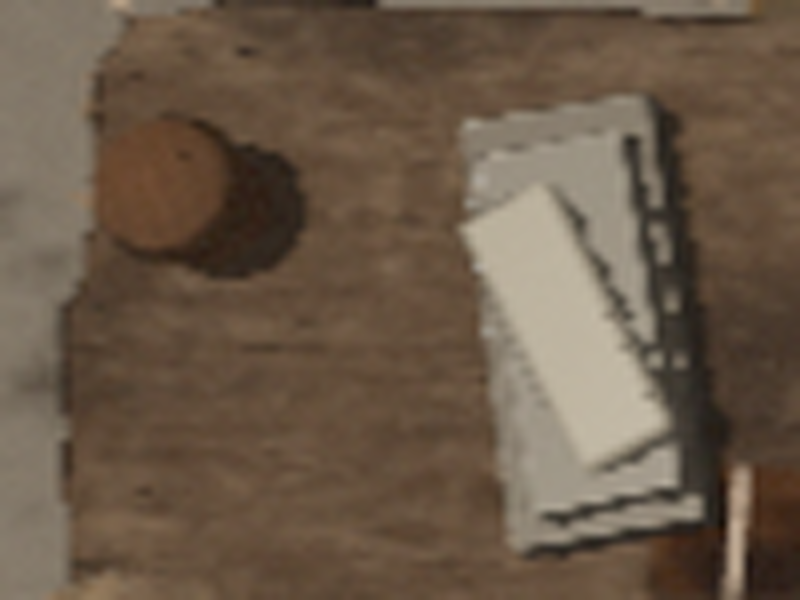

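Run:
```python
from fit import *
d=imaging.snapshot("top");s=imaging.snapshot("scene")
Q=(110,215),8
x,e,l,w=fit(d,[(463,230),(545,183),(672,425),(592,470)],.084,.03,.050,*Q);print(x.round(4),e,l,w)
P=[(box(*x,.084,.03,.05),(0,0,255)),(box(.5095,.3363,.2602,.108,.043,.038),(0,255,0))]
crop(d,130,215,80,75,8,"pics/d2.png",P)
crop(s,190,170,80,60,8,"pics/d3.png",P)
```

```text
[0.5076 0.3369 0.5536] 1.279638514646365 0.0803526333152538 0.026522039223608736
```

View pics/d2.png

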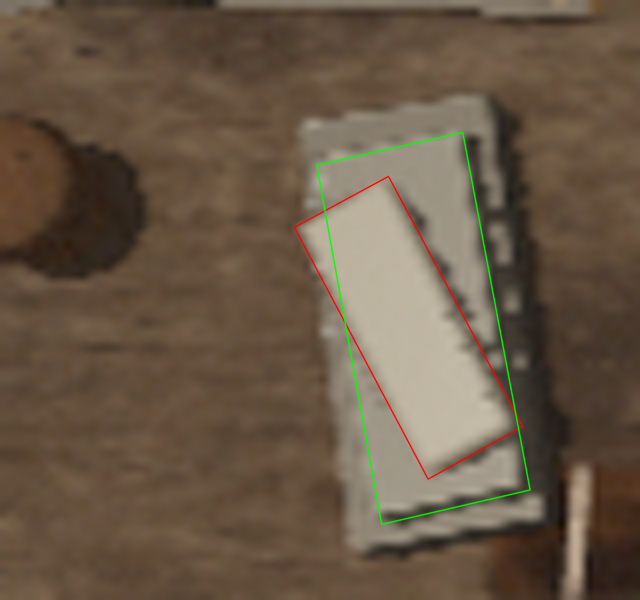

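View pics/d3.png

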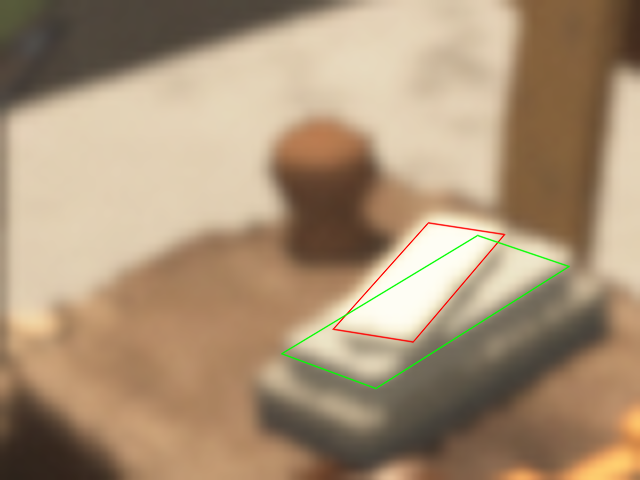

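```bash
python3 plan.py .5075 .337 .077 .553
```

```text
t 21.87 p [ 0.5111 -0.3865  0.0761] down [ 0.001 -0.001 -1.   ] jaw [-0.112  0.994 -0.001] open 0.783 F [ 0.1 -0.1  0.2] q7 1.76
dp [-0.0036  0.7235  0.0009] rv [ 0.001 -0.441  0.001] rows 38
[0.0, -0.92, 0.0, 0.1, 0.0, 0.95]
[0.0, -0.92, 0.0, 0.17, 0.0, 0.94]
[0.0, -0.92, 0.0, 0.24, 0.0, 0.92]
[0.0, -0.92, 0.0, 0.31, 0.0, 0.9]
[0.0, -0.92, 0.0, 0.37, 0.0, 0.88]
[0.0, -0.92, 0.0, 0.44, 0.0, 0.85]
[0.0, 0.0, 0.0, 0.5, 0.0, 0.81]
   x 32
```

>>> send_rows(motion=[[[0,-0.92,0,0.1,0,0.95,-1],[0,-0.92,0,0.17,0,0.94,-1],[0,-0.92,0,0.24,0,0.92,-1],[0,-0.92,0,0.31,0,0.9,-1],[0,-0.92,0,0.37,0,0.88,-1]]])

```text
clock: 22.28
tool_pos: [0.5093, -0.2897, 0.074]
eef_rot: [-0.686, -0.169, 0.17, 0.687]
contact_force: [0.3, -1.3, -0.1]
opening: 1.003
```

>>> send_rows(motion=[[[0,-0.92,0,0.44,0,0.85,-1],[0,0,0,0.6,0,0.97,-1],[0,0,0,0.6,0,0.97,-1],[0,0,0,0.6,0,0.97,-1],[0,0,0,0.6,0,0.97,-1]]])

```text
clock: 22.7
tool_pos: [0.5092, -0.1793, 0.0742]
eef_rot: [-0.68, -0.193, 0.194, 0.681]
contact_force: [0.3, 0.8, -0.3]
opening: 1.003
```

>>> send_rows(motion=[[[0,0,0,0.6,0,0.97,-1],[0,0,0,0.6,0,0.97,-1],[0,0,0,0.6,0,0.97,-1],[0,0,0,0.6,0,0.97,-1],[0,0,0,0.6,0,0.97,-1]]])

```text
clock: 23.12
tool_pos: [0.5092, -0.0654, 0.0742]
eef_rot: [-0.68, -0.193, 0.194, 0.68]
contact_force: [-0.2, -0.3, -0.4]
opening: 0.996
```

>>> send_rows(motion=[[[0,0,0,0.6,0,0.97,-1],[0,0,0,0.6,0,0.97,-1],[0,0,0,0.6,0,0.97,-1],[0,0,0,0.6,0,0.97,-1],[0,0,0,0.6,0,0.97,-1]]])

```text
clock: 23.53
tool_pos: [0.5093, 0.0486, 0.0742]
eef_rot: [-0.68, -0.193, 0.194, 0.68]
contact_force: [-0.3, -0.4, 0.1]
opening: 1.001
```

>>> send_rows(motion=[[[0,0,0,0.6,0,0.97,-1],[0,0,0,0.6,0,0.97,-1],[0,0,0,0.6,0,0.97,-1],[0,0,0,0.6,0,0.97,-1],[0,0,0,0.6,0,0.97,-1]]])

```text
clock: 23.95
tool_pos: [0.5093, 0.1625, 0.0742]
eef_rot: [0.68, 0.193, -0.194, -0.68]
contact_force: [-1.0, 0.8, -0.4]
opening: 0.996
```

```bash
python3 plan.py .5075 .337 .077 .553
```

```text
t 23.95 p [0.5093 0.1625 0.0742] down [-0.002 -0.001 -1.   ] jaw [-0.526  0.85   0.   ] open 0.996 F [-1.   0.8 -0.4] q7 1.09
dp [-0.0018  0.1745  0.0028] rv [-0.     0.001 -0.002] rows 9
[0.0, 0.02, -0.02, 0.5, -0.02, 0.83]
[0.0, 0.0, 0.0, 0.5, -0.02, 0.83]
   x 8
```

>>> send_rows(motion=[[[0,0,0,0.6,0,0.98,-1],[0,0,0,0.6,0,0.98,-1],[0,0,0,0.6,0,0.98,-1],[0,0,0,0.6,0,0.98,-1],[0,0,0,0.6,0,0.98,-1]]])

```text
clock: 24.37
tool_pos: [0.5088, 0.2773, 0.0741]
eef_rot: [0.68, 0.193, -0.194, -0.68]
contact_force: [0.8, -0.3, 0.1]
opening: 1.0
```

>>> send_rows(motion=[[[0,0,0,0.6,0,0.98,-1],[0,0,0,0.6,0,0.98,-1],[0,0,0,0.3,0,0.6,-1],[0,0,0,0,0.6,0,-1],[0,0,0,0,0.6,0,-1]]])

```text
clock: 24.78
tool_pos: [0.5079, 0.3356, 0.0499]
eef_rot: [0.68, 0.194, -0.194, -0.68]
contact_force: [-0.1, 0.2, -1.2]
opening: 1.0
```

```bash
python3 plan.py .5075 .337 .0285 .553
```

```text
t 24.78 p [0.5079 0.3356 0.0499] down [ 0.    -0.001 -1.   ] jaw [-0.527  0.85  -0.001] open 1.0 F [-0.1  0.2 -1.2] q7 0.94
dp [-0.0004  0.0014 -0.0214] rv [ 0.001  0.002 -0.   ] rows 2
[0.01, 0.02, 0.0, 0.01, 0.54, 0.04]
[0.0, 0.0, 0.0, 0.01, 0.54, 0.04]
```

>>> send_rows(motion=[[[0,0,0,0,0.5,0.06,-1],[0,0,0,0,0.35,0,-1],[0,0,0,0,0.15,0,-1],[0,0,0,0,0,0,-1],[0,0,0,0,0,0,-0.4]]])

```text
clock: 25.2
tool_pos: [0.5077, 0.3363, 0.0308]
eef_rot: [0.68, 0.193, -0.193, -0.68]
contact_force: [-0.2, -0.8, -0.1]
opening: 0.946
```

```bash
python3 plan.py .5075 .337 .0285 .553
```

```text
t 25.2 p [0.5077 0.3363 0.0308] down [-0. -0. -1.] jaw [-0.525  0.851 -0.   ] open 0.946 F [-0.2 -0.8 -0.1] q7 0.92
dp [-0.0002  0.0007 -0.0023] rv [ 0.  0. -0.] rows 1
[0.0, 0.0, -0.01, 0.01, 0.12, 0.03]
```

>>> send_rows(motion=[[[0,0,0,0,0.14,0.02,0],[0,0,0,0,0,0,0.5],[0,0,0,0,0,0,1],[0,0,0,0,0,0,1],[0,0,0,0,0,0,1]]], force=15)

```text
clock: 25.62
tool_pos: [0.5075, 0.3374, 0.0285]
eef_rot: [-0.68, -0.194, 0.193, 0.68]
contact_force: [-0.5, -0.1, -0.1]
opening: 0.572
```

>>> send_rows(motion=[[[0,0,0,0,0,0,1],[0,0,0,0,0,0,1],[0,0,0,0,0,0,1],[0,0,0,0,0,0,1],[0,0,0,0,0,0,1]]])

```text
clock: 26.03
tool_pos: [0.5073, 0.3374, 0.0283]
eef_rot: [-0.68, -0.193, 0.193, 0.68]
contact_force: [-0.5, 0.3, -0.2]
opening: 0.336
```

>>> send_rows(motion=[[[0,0,0,0,0,0,1],[0,0,0,0,-0.1,0,1],[0,0,0,0,-0.3,0,1],[0,0,0,0,-0.6,0,1],[0,0,0,0,-0.8,0,1]]])

```text
clock: 26.45
tool_pos: [0.5067, 0.3369, 0.0645]
eef_rot: [0.68, 0.193, -0.194, -0.68]
contact_force: [-0.5, -0.3, -0.9]
opening: 0.336
```

```bash
python3 plan.py .5174 .0661 .07 -.0591;python3 - <<'E'
from h import *
s=imaging.snapshot("scene")
crop(s,180,140,133,100,6,"pics/e1.png")
E
```

```text
t 26.45 p [0.5067 0.3369 0.0645] down [-0.001 -0.001 -1.   ] jaw [-0.526  0.85  -0.   ] open 0.336 F [-0.5 -0.3 -0.9] q7 0.95
dp [ 0.0107 -0.2708  0.0055] rv [ 0.001  0.613 -0.002] rows 14
[0.0, 0.96, 0.0, -0.48, -0.02, -0.84]
[0.0, 0.96, 0.0, -0.41, -0.02, -0.88]
[0.0, 0.96, 0.0, -0.34, -0.02, -0.91]
[0.0, 0.96, 0.0, -0.27, -0.02, -0.93]
[0.0, 0.96, 0.0, -0.2, -0.02, -0.95]
[0.0, 0.96, 0.0, -0.13, -0.02, -0.96]
[0.0, 0.96, 0.0, -0.05, -0.02, -0.97]
[0.0, 0.96, 0.0, 0.02, -0.02, -0.97]
[0.0, 0.0, 0.0, 0.1, -0.02, -0.96]
   x 6
```

View pics/e1.png

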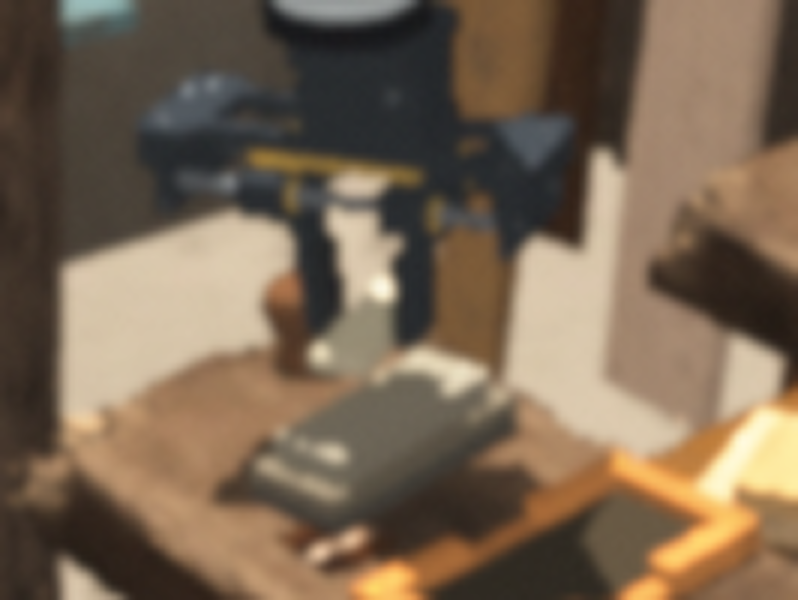

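Slip stone held level at about pixel (239,198). Carry it over.

>>> send_rows(motion=[[[0,0.96,0,-0.48,-0.1,-0.84,1],[0,0.96,0,-0.41,-0.1,-0.88,1],[0,0.96,0,-0.34,-0.1,-0.91,1],[0,0.96,0,-0.27,0,-0.93,1],[0,0.96,0,-0.2,0,-0.95,1]]])

```text
clock: 26.92
tool_pos: [0.5116, 0.2399, 0.0711]
eef_rot: [-0.704, -0.059, 0.058, 0.705]
contact_force: [-0.3, -0.4, -0.8]
opening: 0.337
```

>>> send_rows(motion=[[[0,0.96,0,-0.13,0,-0.96,1],[0,0.96,0,-0.05,0,-0.97,1],[0,0.96,0,0.02,0,-0.97,1],[0,0,0,0.1,0,-0.96,1],[0,0,0,0.1,0,-0.96,1]]])

```text
clock: 27.33
tool_pos: [0.5155, 0.1431, 0.0709]
eef_rot: [-0.707, 0.021, -0.022, 0.707]
contact_force: [-0.1, -0.3, -0.8]
opening: 0.336
```

>>> send_rows(motion=[[[0,0,0,0.1,0,-0.96,1],[0,0,0,0.1,0,-0.96,1],[0,0,0,0.1,0,-0.96,1],[0,0,0,0.1,0,-0.8,1],[0,0,0,0,0,0,1]]])

```text
clock: 27.75
tool_pos: [0.5189, 0.065, 0.0706]
eef_rot: [0.708, -0.023, 0.023, -0.706]
contact_force: [-0.2, -0.1, -0.9]
opening: 0.338
```

```bash
python3 plan.py .5174 .0661 .015 -.0591;python3 - <<'E'
from h import *
s=imaging.snapshot("scene")
p=get_state()["tool_pos"]
P=[(box(p[0],p[1],-.0591,.084,.03,p[2]+z),c) for z,c in((.0097,(0,0,255)),(.0217,(0,255,0)))]
P+=[(box(.5174,.0661,-.0591,.094,.04,.014),(255,0,0)),(box(.5174,.0661,-.0591,.122,.068,.014),(255,0,0))]
crop(s,250,180,133,100,6,"pics/e2.png",P)
E
```

```text
t 27.75 p [0.5189 0.065  0.0706] down [ 0.    -0.003 -1.   ] jaw [ 0.066  0.998 -0.003] open 0.338 F [-0.2 -0.1 -0.9] q7 0.8
dp [-0.0015  0.0011 -0.0556] rv [ 0.003 -0.007  0.   ] rows 3
[0.04, -0.09, 0.0, -0.03, 0.93, 0.02]
[0.0, 0.0, 0.0, -0.03, 0.93, 0.02]
   x 2
```

View pics/e2.png

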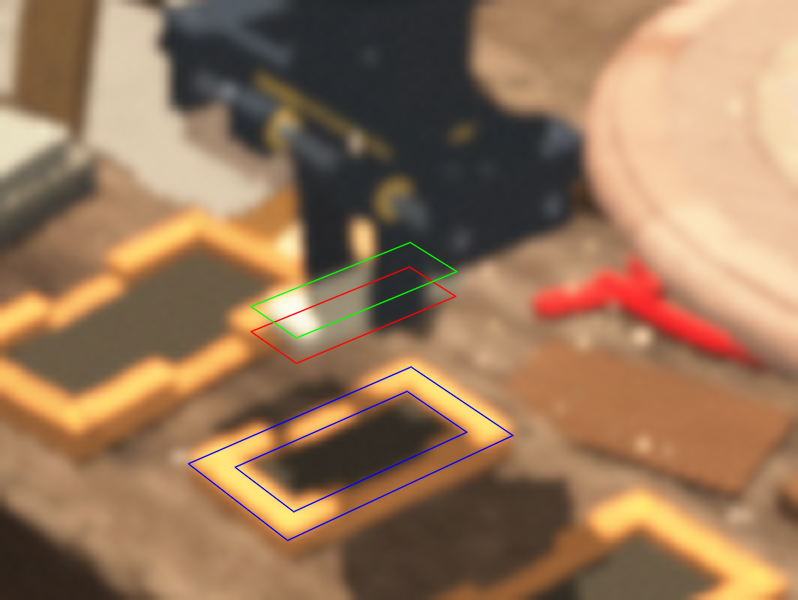

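>>> send_rows(motion=[[[0,-0.08,0,-0.1,0.7,0.05,1],[0,0,0,-0.05,0.7,0,1],[0,0,0,0,0.7,0,1],[0,0,0,0,0.6,0,1],[0,0,0,0,0.2,0,1]]])

```text
clock: 28.22
tool_pos: [0.5152, 0.0732, 0.0111]
eef_rot: [-0.706, 0.019, -0.018, 0.707]
contact_force: [0.2, 0.2, -0.2]
opening: 0.338
```

>>> send_rows(motion=[[[0,0,0,0,0.1,0,1],[0,0,0,0,0,0,1],[0,0,0,0,0,0,1],[0,0,0,0,0,0,1],[0,0,0,0,0,0,1]]])

```text
clock: 28.63
tool_pos: [0.5161, 0.0711, 0.0108]
eef_rot: [-0.707, 0.019, -0.02, 0.707]
contact_force: [-0.2, 0.5, -0.8]
opening: 0.336
```

```bash
python3 plan.py .516 .0661 -.0017 -.0591;python3 - <<'E'
from h import *
s=imaging.snapshot("scene")
p=get_state()["tool_pos"]
P=[(box(p[0],p[1],-.0591,.084,.03,p[2]+z),c) for z,c in((.0097,(0,0,255)),(.0217,(0,255,0)))]
P+=[(box(.5174,.0661,-.0591,.094,.04,.014),(255,0,0)),(box(.5174,.0661,-.0591,.122,.068,.014),(255,0,0))]
crop(s,270,210,80,60,10,"pics/e3.png",P)
E
```

```text
t 28.63 p [0.5161 0.0711 0.0108] down [ 0.001  0.    -1.   ] jaw [0.054 0.999 0.001] open 0.336 F [-0.2  0.5 -0.8] q7 0.75
dp [-0.0001 -0.005  -0.0125] rv [-0.001  0.005  0.001] rows 1
[-0.01, 0.06, 0.01, 0.01, 0.63, -0.25]
```

View pics/e3.png

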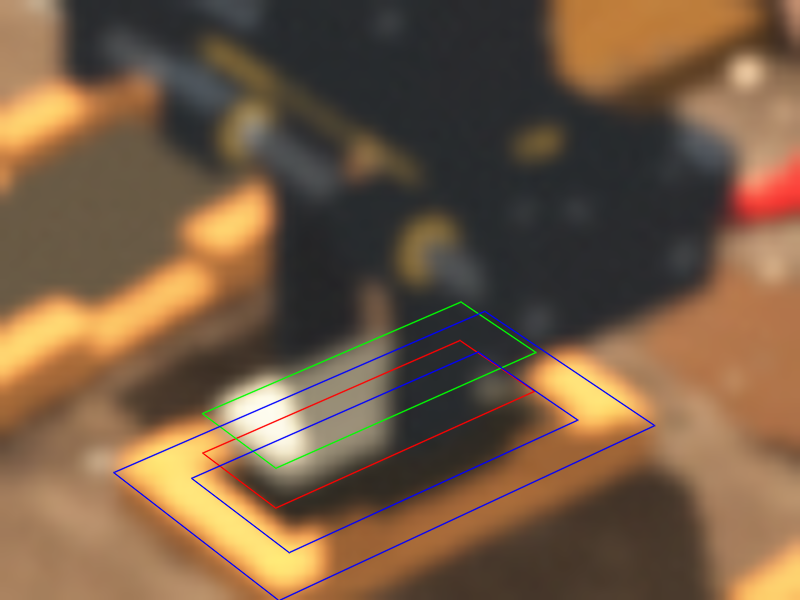

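>>> send_rows(motion=[[[0,0.05,0,-0.05,0,-0.25,1],[0,0,0,0,0.2,0,1],[0,0,0,0,0.2,0,1],[0,0,0,0,0.1,0,1],[0,0,0,0,0,0,1]]])

```text
clock: 29.1
tool_pos: [0.514, 0.066, -0.0005]
eef_rot: [0.707, -0.021, 0.02, -0.707]
contact_force: [0.4, -0.2, -0.1]
opening: 0.337
```

>>> send_rows(motion=[[[0,0,0,0,0.06,0,1],[0,0,0,0,0.03,0,1],[0,0,0,0,0,0,1],[0,0,0,0,0,0,1],[0,0,0,0,0,0,1]]])

```text
clock: 29.52
tool_pos: [0.5145, 0.0661, -0.0015]
eef_rot: [-0.707, 0.02, -0.021, 0.707]
contact_force: [-0.3, -0.1, -0.7]
opening: 0.339
```

>>> send_rows(motion=[[[0,0,0,0,0.03,0,1],[0,0,0,0,0.03,0,1],[0,0,0,0,0,0,1],[0,0,0,0,0,0,1],[0,0,0,0,0,0,1]]])

```text
clock: 29.93
tool_pos: [0.5145, 0.066, -0.0018]
eef_rot: [0.707, -0.02, 0.021, -0.707]
contact_force: [-1.1, -0.1, 10.5]
opening: 0.339
```

Seated. Release with slight unloading, then lift.

>>> send_rows(motion=[[[0,0,0,0,-0.05,0,0.2],[0,0,0,0,0,0,0],[0,0,0,0,0,0,-0.1],[0,0,0,0,0,0,-0.1],[0,0,0,0,0,0,-0.1]]])

```text
clock: 30.35
tool_pos: [0.5144, 0.066, -0.002]
eef_rot: [-0.707, 0.021, -0.02, 0.707]
contact_force: [0.2, -0.2, -0.1]
opening: 0.55
```

>>> send_rows(motion=[[[0,0,0,0,-0.2,0,-0.1],[0,0,0,0,-0.6,0,-0.1],[0,0,0,0,-1,0,-1],[0,0,0,0,-1,0,-1],[0,0,0,0,-1,0,-1]]])

```text
clock: 30.77
tool_pos: [0.5141, 0.0659, 0.0751]
eef_rot: [0.707, -0.021, 0.02, -0.707]
contact_force: [0.7, 0.5, -0.2]
opening: 0.751
```

```bash
python3 plan.py .5095 .3363 .075 .26;python3 - <<'E'
from h import *
s=imaging.snapshot("scene");d=imaging.snapshot("top")
P=[(box(.5174,.0661,-.0591,.084,.03,.02),(0,255,0))]
P+=[(box(.5174,.0661,-.0591,.094,.04,.014),(255,0,0)),(box(.5174,.0661,-.0591,.122,.068,.014),(255,0,0))]
crop(s,270,210,80,60,10,"pics/e4.png",P)
crop(s,190,160,80,60,10,"pics/e5.png",[(box(.5095,.3363,.2602,.108,.043,.038),(0,255,0))])
crop(d,110,200,160,120,5,"pics/e6.png")
E
```

```text
t 30.77 p [0.5141 0.0659 0.0751] down [-0.001 -0.    -1.   ] jaw [ 0.058  0.998 -0.   ] open 0.751 F [ 0.7  0.5 -0.2] q7 0.79
dp [-4.600e-03  2.704e-01 -1.000e-04] rv [ 0.    -0.318 -0.001] rows 14
[0.0, -0.79, 0.0, -0.07, 0.0, 0.96]
[0.0, -0.79, 0.0, -0.01, 0.0, 0.97]
[0.0, -0.79, 0.0, 0.05, 0.0, 0.96]
[0.0, -0.79, 0.0, 0.11, 0.0, 0.96]
[0.0, -0.79, 0.0, 0.17, 0.0, 0.95]
[0.0, 0.0, 0.0, 0.23, 0.0, 0.94]
   x 9
```

View pics/e4.png

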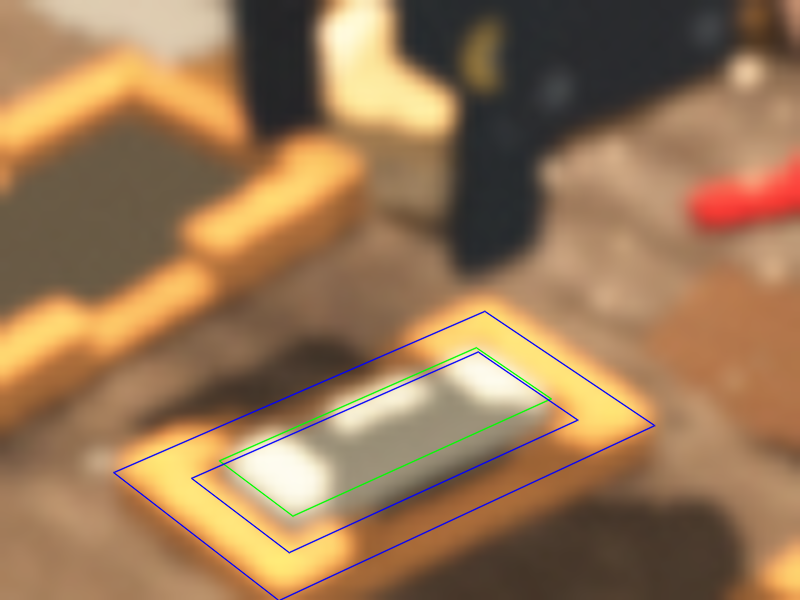

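View pics/e5.png

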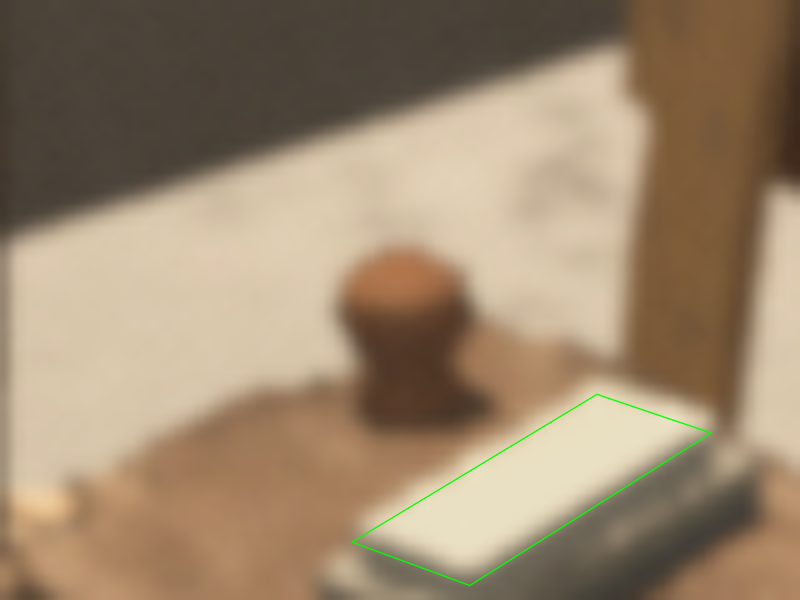

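View pics/e6.png

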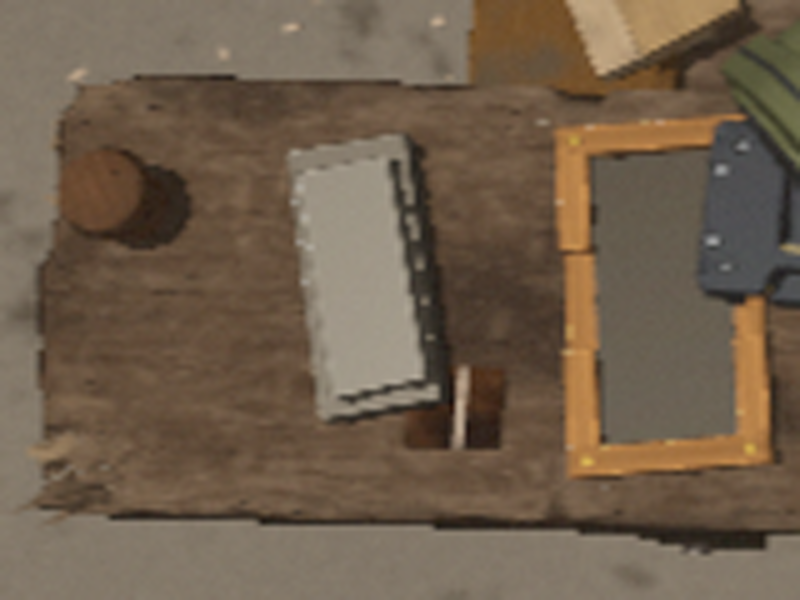

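Run:
```python
from fit import *
d=imaging.snapshot("top");s=imaging.snapshot("scene")
Q=(110,200),5
x,e,l,w=fit(d,[(300,180),(388,157),(425,382),(335,400)],.108,.043,.038,*Q);print(x.round(4),e,l,w)
xb,e,l,w=fit(d,[(289,153),(406,134),(441,402),(320,421)],.130,.056,.022,*Q);print(xb.round(4),e,l,w)
P=[(box(*x,.108,.043,.038),(0,0,255)),(box(*xb,.130,.056,.022),(0,255,0))]
crop(d,150,215,80,75,8,"pics/f1.png",P)
crop(s,200,180,80,60,10,"pics/f2.png",P)
```

```text
[0.5095 0.3372 0.2423] 0.6613755717298204 0.10535140033423547 0.0417675303110081
[0.5131 0.3411 0.201 ] 0.22051906011398614 0.12942339375790743 0.05563314419949701
```

View pics/f1.png

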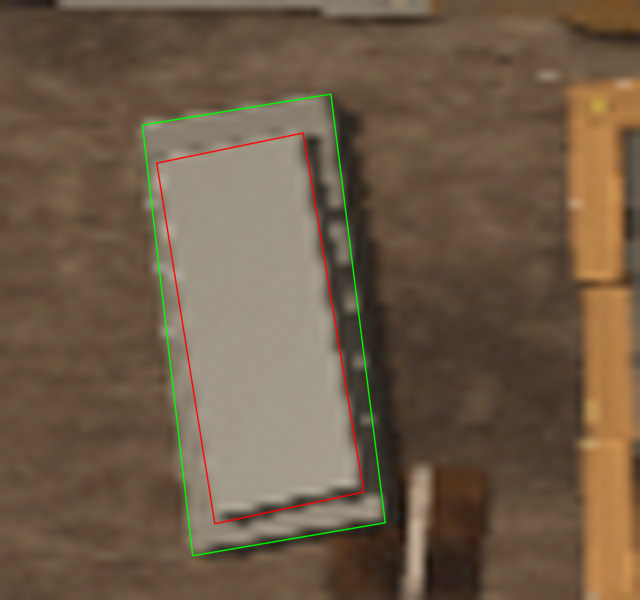

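View pics/f2.png

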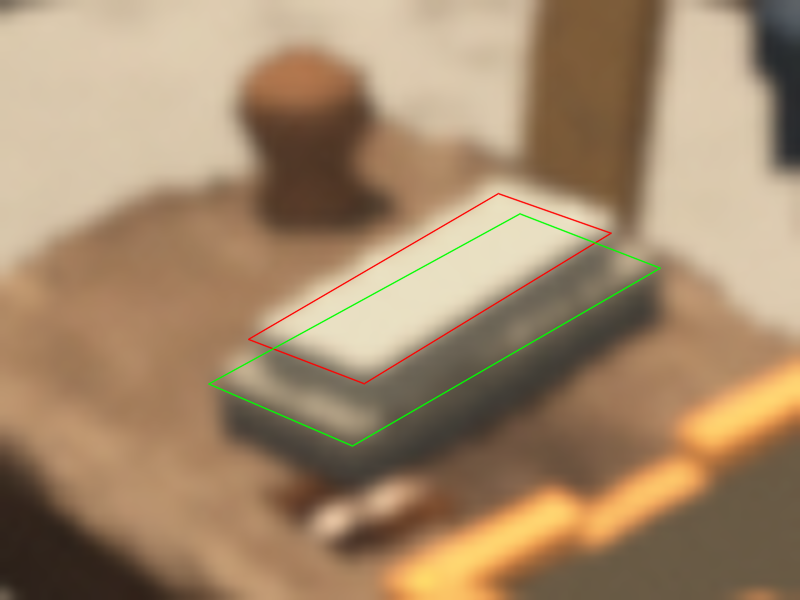

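```bash
python3 plan.py .511 .337 .055 .243
```

```text
t 30.97 p [0.5146 0.0659 0.0744] down [ 0.001  0.    -1.   ] jaw [0.058 0.998 0.   ] open 0.936 F [-0.4  0.2 -0. ] q7 0.79
dp [-0.0036  0.2711 -0.0194] rv [-0.    -0.301  0.001] rows 14
[0.0, -0.94, 0.0, -0.07, 0.07, 0.97]
[0.0, -0.94, 0.0, 0.0, 0.07, 0.97]
[0.0, -0.94, 0.0, 0.08, 0.07, 0.97]
[0.0, -0.94, 0.0, 0.15, 0.07, 0.96]
[0.0, 0.0, 0.0, 0.22, 0.07, 0.94]
   x 10
```

>>> send_rows(motion=[[[0,-0.94,0,-0.07,0,0.97,-1],[0,-0.94,0,0,0,0.97,-1],[0,-0.94,0,0.08,0,0.97,-1],[0,-0.94,0,0.15,0,0.96,-1],[0,0,0,0.22,0,0.94,-1]]])

```text
clock: 31.38
tool_pos: [0.5122, 0.1635, 0.0728]
eef_rot: [0.702, 0.086, -0.088, -0.702]
contact_force: [0.4, -0.8, -1.1]
opening: 1.004
```

>>> send_rows(motion=[[[0,0,0,0.22,0,0.94,-1],[0,0,0,0.22,0,0.94,-1],[0,0,0,0.22,0,0.94,-1],[0,0,0,0.22,0,0.94,-1],[0,0,0,0.22,0,0.94,-1]]])

```text
clock: 31.8
tool_pos: [0.5109, 0.26, 0.0727]
eef_rot: [0.702, 0.085, -0.087, -0.701]
contact_force: [0.4, 0.3, -0.2]
opening: 1.0
```

>>> send_rows(motion=[[[0,0,0,0.22,0.1,0.94,-1],[0,0,0,0.22,0.3,0.94,-1],[0,0,0,0.22,0.3,0.94,-1],[0,0,0,0.22,0.3,0.9,-1],[0,0,0,0,0,0,-1]]])

```text
clock: 32.22
tool_pos: [0.5086, 0.3408, 0.0521]
eef_rot: [-0.701, -0.087, 0.088, 0.703]
contact_force: [-0.3, 1.5, 0.2]
opening: 1.001
```

```bash
python3 plan.py .511 .337 .0125 .243
```

```text
t 32.22 p [0.5086 0.3408 0.0521] down [-0.003  0.003 -1.   ] jaw [-0.245  0.969  0.004] open 1.001 F [-0.3  1.5  0.2] q7 0.71
dp [ 0.0024 -0.0038 -0.0396] rv [-0.004  0.005 -0.002] rows 3
[-0.04, 0.06, -0.02, 0.02, 0.66, -0.07]
[0.0, 0.0, 0.0, 0.02, 0.66, -0.07]
   x 2
```

>>> send_rows(motion=[[[0,0,0,0.05,0.6,-0.03,-1],[0,0,0,0,0.6,0,-1],[0,0,0,0,0.45,0,-1],[0,0,0,0,0.2,0,-1],[0,0,0,0,0,0,-1]]])

```text
clock: 32.63
tool_pos: [0.5116, 0.3337, 0.0156]
eef_rot: [0.703, 0.084, -0.086, -0.701]
contact_force: [-0.1, -0.2, 0.3]
opening: 1.001
```

```bash
python3 plan.py .511 .337 .0125 .243
```

```text
t 32.63 p [0.5116 0.3337 0.0156] down [-0.002 -0.003 -1.   ] jaw [-0.239  0.971 -0.002] open 1.001 F [-0.1 -0.2  0.3] q7 0.69
dp [-0.0006  0.0033 -0.0031] rv [ 0.002 -0.001 -0.003] rows 1
[0.03, -0.01, -0.03, 0.01, 0.15, 0.17]
```

>>> send_rows(motion=[[[0,0,0,0,0.15,0.08,-1],[0,0,0,0,0,0,-0.2],[0,0,0,0,0,0,0],[0,0,0,0,0,0,0],[0,0,0,0,0,0,0.2]]], force=22)

```text
clock: 33.05
tool_pos: [0.512, 0.3374, 0.0147]
eef_rot: [-0.702, -0.086, 0.085, 0.702]
contact_force: [-0.1, 0.0, -0.1]
opening: 0.718
```

>>> send_rows(motion=[[[0,0,0,0,0,0,1],[0,0,0,0,0,0,1],[0,0,0,0,0,0,1],[0,0,0,0,0,0,1],[0,0,0,0,0,0,1]]])

```text
clock: 33.47
tool_pos: [0.5118, 0.3376, 0.0144]
eef_rot: [-0.702, -0.086, 0.086, 0.702]
contact_force: [0.5, 0.6, 0.9]
opening: 0.49
```

>>> send_rows(motion=[[[0,0,0,0,0,0,1],[0,0,0,0,-0.1,0,1],[0,0,0,0,-0.3,0,1],[0,0,0,0,-0.7,0,1],[0,0,0,0,-1,0,1]]])

```text
clock: 33.88
tool_pos: [0.5108, 0.3361, 0.056]
eef_rot: [0.703, 0.085, -0.087, -0.701]
contact_force: [-1.0, 0.6, -2.1]
opening: 0.483
```

>>> send_rows(motion=[[[0,0,0,0,-0.9,0,1],[0,0,0,0,-0.2,0,1],[0,0,0,0,0,0,1],[0,0,0,0,0,0,1],[0,0,0,0,0,0,1]]])

```text
clock: 34.3
tool_pos: [0.5112, 0.3365, 0.0774]
eef_rot: [0.702, 0.085, -0.086, -0.702]
contact_force: [-0.4, 1.2, -2.2]
opening: 0.485
```

```bash
python3 plan.py .5068 -.078 .078 -.0202;python3 - <<'E'
from h import *
s=imaging.snapshot("scene")
p=get_state()["tool_pos"]
P=[(box(p[0],p[1],.243,.108,.043,p[2]+z),c) for z,c in((.0076,(0,0,255)),(.0236,(0,255,0)))]
crop(s,180,140,133,100,6,"pics/g1.png",P)
E
```

```text
t 34.3 p [0.5112 0.3365 0.0774] down [-0.001 -0.001 -1.   ] jaw [-0.24   0.971 -0.001] open 0.485 F [-0.4  1.2 -2.2] q7 0.73
dp [-0.0044 -0.4145  0.0006] rv [ 0.001  0.263 -0.001] rows 22
[0.0, 0.82, 0.0, -0.24, 0.0, -0.91]
[0.0, 0.82, 0.0, -0.18, 0.0, -0.93]
[0.0, 0.82, 0.0, -0.11, 0.0, -0.94]
[0.0, 0.82, 0.0, -0.05, 0.0, -0.94]
[0.0, 0.0, 0.0, 0.01, 0.0, -0.94]
   x 18
```

View pics/g1.png

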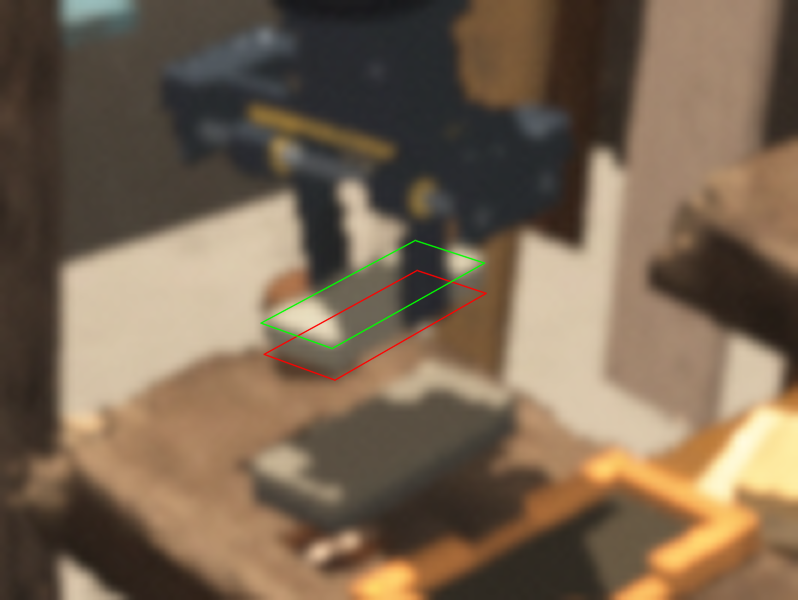

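>>> send_rows(motion=[[[0,0.82,0,-0.24,0,-0.91,1],[0,0.82,0,-0.18,0,-0.93,1],[0,0.82,0,-0.11,0,-0.94,1],[0,0.82,0,-0.05,0,-0.94,1],[0,0,0,0.01,0,-0.94,1]]])

```text
clock: 34.77
tool_pos: [0.5102, 0.2419, 0.0774]
eef_rot: [0.707, -0.008, 0.007, -0.707]
contact_force: [-0.2, 0.3, -2.2]
opening: 0.487
```

>>> send_rows(motion=[[[0,0,0,0.01,0,-0.94,1],[0,0,0,0.01,0,-0.94,1],[0,0,0,0.01,0,-0.94,1],[0,0,0,0.01,0,-0.94,1],[0,0,0,0.01,0,-0.94,1]]])

```text
clock: 35.18
tool_pos: [0.5094, 0.1479, 0.0774]
eef_rot: [0.707, -0.007, 0.006, -0.707]
contact_force: [-0.3, -0.6, -1.9]
opening: 0.487
```

>>> send_rows(motion=[[[0,0,0,0.01,0,-0.94,1],[0,0,0,0.01,0,-0.94,1],[0,0,0,0.01,0,-0.94,1],[0,0,0,0.01,0,-0.94,1],[0,0,0,0.01,0,-0.94,1]]])

```text
clock: 35.6
tool_pos: [0.5087, 0.054, 0.0775]
eef_rot: [0.707, -0.007, 0.006, -0.707]
contact_force: [0.5, -0.2, -1.0]
opening: 0.487
```

>>> send_rows(motion=[[[0,0,0,0.01,0,-0.94,1],[0,0,0,0.01,0,-0.94,1],[0,0,0,0.01,0,-0.94,1],[0,0,0,0.01,0,-0.94,1],[0,0,0,0.01,0,-0.94,1]]])

```text
clock: 36.02
tool_pos: [0.5079, -0.0399, 0.0775]
eef_rot: [-0.707, 0.007, -0.006, 0.707]
contact_force: [-0.5, 0.7, -2.0]
opening: 0.483
```

>>> send_rows(motion=[[[0,0,0,0,0,-0.94,1],[0,0,0,0,0,-0.7,1],[0,0,0,0,0,0,1],[0,0,0,0,0,0,1],[0,0,0,0,0,0,1]]])

```text
clock: 36.43
tool_pos: [0.5077, -0.0704, 0.0779]
eef_rot: [-0.707, 0.007, -0.006, 0.708]
contact_force: [-0.6, 0.3, -2.2]
opening: 0.482
```

```bash
python3 plan.py .5068 -.078 .015 -.0202;python3 - <<'E'
from h import *
s=imaging.snapshot("scene")
p=get_state()["tool_pos"]
P=[(box(p[0],p[1],-.0202,.108,.043,p[2]+z),c) for z,c in((.0076,(0,0,255)),(.0236,(0,255,0)))]
P+=[(box(.5068,-.078,-.0202,.118,.053,.016),(255,0,0)),(box(.5068,-.078,-.0202,.146,.081,.016),(255,0,0))]
crop(s,290,210,133,100,6,"pics/g2.png",P)
E
```

```text
t 36.43 p [ 0.5077 -0.0704  0.0779] down [-0.     0.002 -1.   ] jaw [0.018 1.    0.002] open 0.482 F [-0.6  0.3 -2.2] q7 1.02
dp [-0.0009 -0.0076 -0.0629] rv [-0.002  0.002 -0.   ] rows 4
[-0.02, 0.02, 0.0, -0.01, 0.79, -0.1]
[0.0, 0.0, 0.0, -0.01, 0.79, -0.1]
   x 3
```

View pics/g2.png

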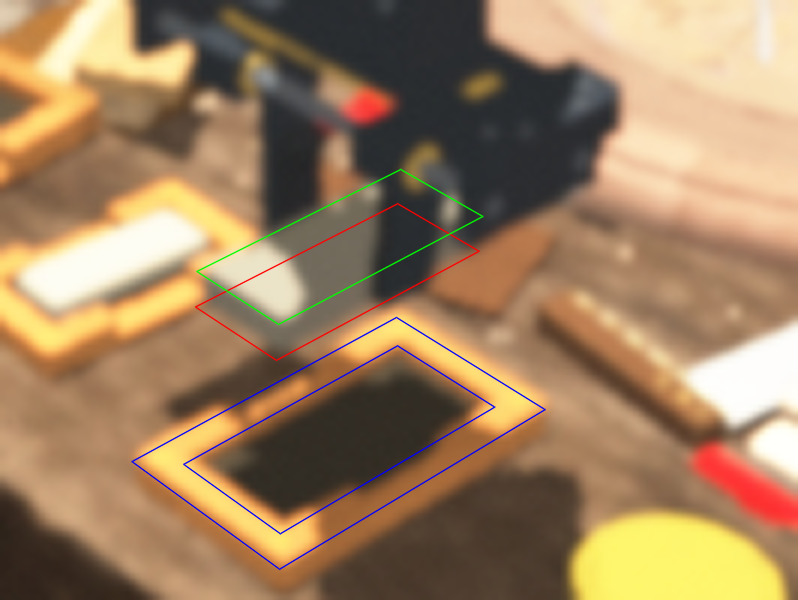

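>>> send_rows(motion=[[[0,0,0,-0.05,0.5,-0.35,1],[0,0,0,-0.03,0.7,0,1],[0,0,0,0,0.7,0,1],[0,0,0,0,0.7,0,1],[0,0,0,0,0.4,0,1]]])

```text
clock: 36.9
tool_pos: [0.5052, -0.0783, 0.0164]
eef_rot: [-0.707, 0.007, -0.006, 0.707]
contact_force: [-0.6, 0.7, -1.9]
opening: 0.487
```

>>> send_rows(motion=[[[0,0,0,0,0,0,1],[0,0,0,0,0,0,1],[0,0,0,0,0,0,1],[0,0,0,0,0,0,1],[0,0,0,0,0,0,1]]])

```text
clock: 37.32
tool_pos: [0.5064, -0.0789, 0.0188]
eef_rot: [-0.707, 0.007, -0.007, 0.707]
contact_force: [0.2, -0.4, -3.0]
opening: 0.486
```

```bash
python3 plan.py .5062 -.078 .0004 -.0202;python3 - <<'E'
from h import *
s=imaging.snapshot("scene")
p=get_state()["tool_pos"]
P=[(box(p[0],p[1],-.0202,.108,.043,p[2]+z),c) for z,c in((.0076,(0,0,255)),(.0236,(0,255,0)))]
P+=[(box(.5068,-.078,-.0202,.118,.053,.016),(255,0,0)),(box(.5068,-.078,-.0202,.146,.081,.016),(255,0,0))]
crop(s,290,220,133,100,6,"pics/g3.png",P)
E
```

```text
t 37.32 p [ 0.5064 -0.0789  0.0188] down [ 0.001  0.    -1.   ] jaw [0.02 1.   0.  ] open 0.486 F [ 0.2 -0.4 -3. ] q7 0.97
dp [-0.0002  0.0009 -0.0184] rv [-0.     0.     0.001] rows 1
[0.0, 0.01, 0.02, -0.01, 0.92, 0.04]
```

View pics/g3.png

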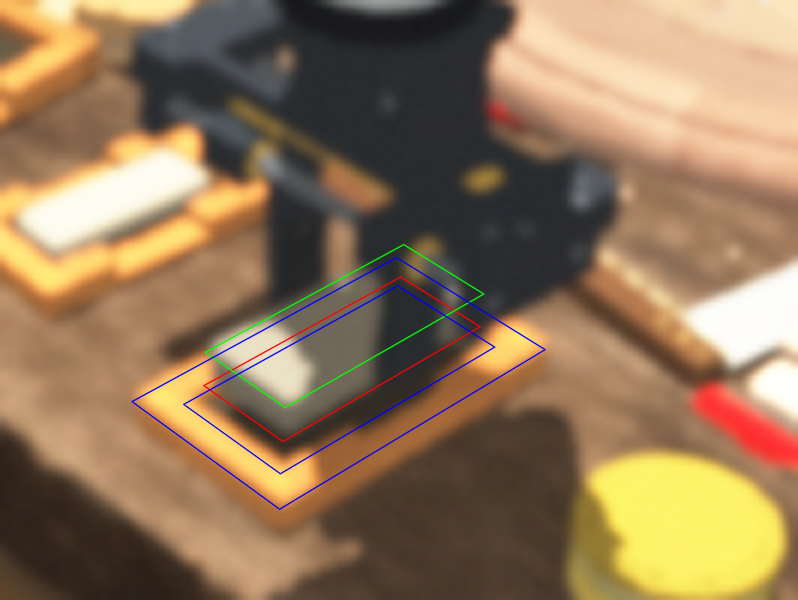

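>>> send_rows(motion=[[[0,0,0,0,0.3,0.04,1],[0,0,0,0,0.3,0,1],[0,0,0,0,0.2,0,1],[0,0,0,0,0.05,0,1],[0,0,0,0,0,0,1]]])

```text
clock: 37.78
tool_pos: [0.5056, -0.0779, 0.0007]
eef_rot: [0.707, -0.007, 0.006, -0.707]
contact_force: [-0.0, -0.2, -2.0]
opening: 0.483
```

>>> send_rows(motion=[[[0,0,0,0,0.03,0,1],[0,0,0,0,0.03,0,1],[0,0,0,0,0,0,1],[0,0,0,0,0,0,1],[0,0,0,0,0,0,1]]])

```text
clock: 38.2
tool_pos: [0.506, -0.0781, 0.0004]
eef_rot: [0.707, -0.007, 0.007, -0.707]
contact_force: [-1.3, -0.3, 5.0]
opening: 0.485
```

>>> send_rows(motion=[[[0,0,0,0,-0.05,0,-0.1],[0,0,0,0,0,0,-0.3],[0,0,0,0,0,0,-0.4],[0,0,0,0,0,0,-0.4],[0,0,0,0,0,0,-0.4]]])

```text
clock: 38.62
tool_pos: [0.506, -0.0781, 0.0009]
eef_rot: [-0.707, 0.007, -0.007, 0.707]
contact_force: [0.9, -0.3, 0.5]
opening: 0.699
```

>>> send_rows(motion=[[[0,0,0,0,-0.2,0,-0.4],[0,0,0,0,-0.6,0,-0.4],[0,0,0,0,-1,0,-1],[0,0,0,0,-1,0,-1],[0,0,0,0,-1,0,-1]]])

```text
clock: 39.03
tool_pos: [0.5056, -0.0781, 0.0779]
eef_rot: [0.707, -0.007, 0.007, -0.707]
contact_force: [0.5, -0.2, 0.9]
opening: 0.904
```

```bash
python3 plan.py .514 .342 .07 .201;python3 - <<'E'
from h import *
s=imaging.snapshot("scene");d=imaging.snapshot("top")
P=[(box(.5068,-.078,-.0202,.108,.043,.024),(0,255,0)),(box(.5068,-.078,-.0202,.118,.053,.016),(255,0,0))]
crop(s,290,220,133,100,6,"pics/g4.png",P)
crop(d,130,205,80,75,8,"pics/g5.png",[(box(.5131,.3411,.201,.13,.056,.022),(0,255,0))])
E
```

```text
t 39.03 p [ 0.5056 -0.0781  0.0779] down [-0.001 -0.    -1.   ] jaw [ 0.019  1.    -0.   ] open 0.904 F [ 0.5 -0.2  0.9] q7 1.02
dp [ 0.0084  0.4201 -0.0079] rv [-0.    -0.22  -0.001] rows 22
[0.0, -0.92, 0.0, 0.0, 0.02, 0.95]
[0.0, -0.92, 0.0, 0.07, 0.02, 0.95]
[0.0, -0.92, 0.0, 0.14, 0.02, 0.94]
[0.0, 0.0, 0.0, 0.21, 0.02, 0.93]
   x 19
```

View pics/g4.png

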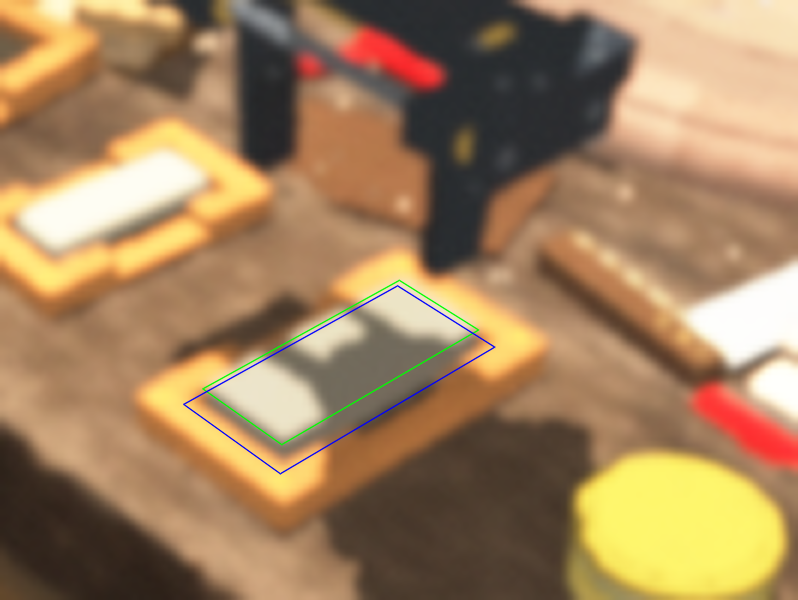

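View pics/g5.png

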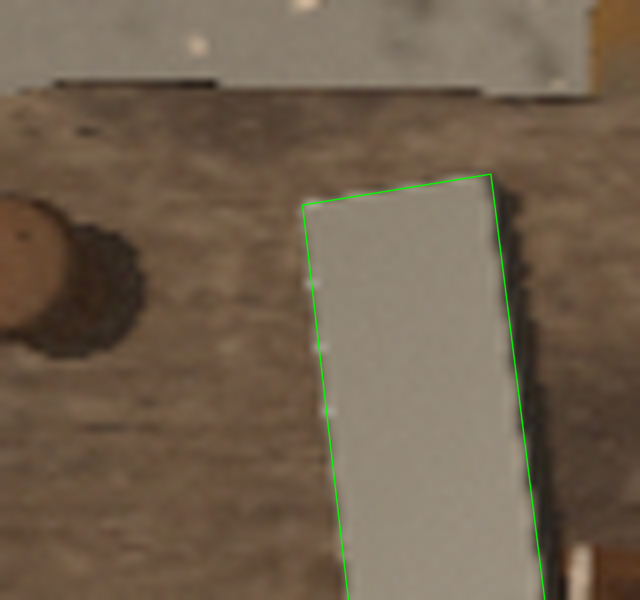

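>>> send_rows(motion=[[[0,-0.92,0,0,0,0.95,-1],[0,-0.92,0,0.07,0,0.95,-1],[0,-0.92,0,0.14,0,0.94,-1],[0,0,0,0.21,0,0.94,-1],[0,0,0,0.21,0,0.94,-1]]])

```text
clock: 39.55
tool_pos: [0.5073, 0.0182, 0.0763]
eef_rot: [-0.703, -0.071, 0.071, 0.704]
contact_force: [-1.1, 0.5, -0.2]
opening: 0.994
```

>>> send_rows(motion=[[[0,0,0,0.21,0,0.94,-1],[0,0,0,0.21,0,0.94,-1],[0,0,0,0.21,0,0.94,-1],[0,0,0,0.21,0,0.94,-1],[0,0,0,0.21,0,0.94,-1]]])

```text
clock: 39.97
tool_pos: [0.5091, 0.1146, 0.0763]
eef_rot: [0.704, 0.071, -0.071, -0.703]
contact_force: [-0.1, 0.6, 0.5]
opening: 1.0
```

>>> send_rows(motion=[[[0,0,0,0.21,0,0.94,-1],[0,0,0,0.21,0,0.94,-1],[0,0,0,0.21,0,0.94,-1],[0,0,0,0.21,0,0.94,-1],[0,0,0,0.21,0,0.94,-1]]])

```text
clock: 40.38
tool_pos: [0.5109, 0.2108, 0.0762]
eef_rot: [0.704, 0.071, -0.071, -0.703]
contact_force: [0.7, -0.5, -0.6]
opening: 0.997
```

>>> send_rows(motion=[[[0,0,0,0.21,0,0.94,-1],[0,0,0,0.21,0,0.94,-1],[0,0,0,0.21,0,0.94,-1],[0,0,0,0.21,0,0.94,-1],[0,0,0,0.21,0,0.94,-1]]])

```text
clock: 40.8
tool_pos: [0.5126, 0.3069, 0.0761]
eef_rot: [0.704, 0.071, -0.071, -0.703]
contact_force: [0.5, 0.5, -0.5]
opening: 1.0
```

```bash
python3 plan.py .514 .342 .07 .201
```

```text
t 40.8 p [0.5126 0.3069 0.0761] down [-0.001 -0.001 -1.   ] jaw [-0.2    0.98  -0.001] open 1.0 F [ 0.5  0.5 -0.5] q7 0.7
dp [ 0.0014  0.0351 -0.0061] rv [ 0.001  0.    -0.001] rows 2
[0.01, 0.01, -0.01, 0.21, 0.15, 0.85]
[0.0, 0.0, 0.0, 0.21, 0.15, 0.85]
```

>>> send_rows(motion=[[[0,0,0,0.22,0,0.85,-1],[0,0,0,0.22,0.3,0.75,-1],[0,0,0,0,0.6,0,-1],[0,0,0,0,0.6,0,-1],[0,0,0,0,0,0,-1]]])

```text
clock: 41.22
tool_pos: [0.5137, 0.3361, 0.0434]
eef_rot: [0.705, 0.069, -0.073, -0.702]
contact_force: [0.3, -0.3, -1.0]
opening: 1.002
```

>>> send_rows(motion=[[[0,0,0,0,0,0,-1],[0,0,0,0,0,0,-1],[0,0,0,0,0,0,-1],[0,0,0,0,0,0,-1],[0,0,0,0,0,0,-1]]])

```text
clock: 41.63
tool_pos: [0.5158, 0.3394, 0.0475]
eef_rot: [-0.703, -0.071, 0.071, 0.704]
contact_force: [-0.4, -0.7, 0.1]
opening: 1.002
```

```bash
python3 plan.py .514 .342 -.005 .201
```

```text
t 41.63 p [0.5158 0.3394 0.0475] down [ 0.001  0.001 -1.   ] jaw [-0.199  0.98   0.   ] open 1.002 F [-0.4 -0.7  0.1] q7 0.67
dp [-0.0018  0.0026 -0.0525] rv [-0.    -0.     0.001] rows 3
[0.0, 0.0, 0.01, -0.02, 0.88, 0.05]
[0.0, 0.0, 0.0, -0.02, 0.88, 0.05]
   x 2
```

>>> send_rows(motion=[[[0,0,0,-0.07,0.7,0.15,-1],[0,0,0,0,0.7,0,-1],[0,0,0,0,0.7,0,-1],[0,0,0,0,0.35,0,-1],[0,0,0,0,0,0,-1]]])

```text
clock: 42.05
tool_pos: [0.5122, 0.341, -0.0043]
eef_rot: [0.704, 0.07, -0.072, -0.703]
contact_force: [-0.5, -0.3, -0.3]
opening: 1.001
```

>>> send_rows(motion=[[[0,0,0,0,0.05,0,-1],[0,0,0,0,0,0,-1],[0,0,0,0,0,0,-0.4],[0,0,0,0,0,0,-0.1],[0,0,0,0,0,0,0.2]]], force=35)

```text
clock: 42.47
tool_pos: [0.5138, 0.3424, -0.0024]
eef_rot: [-0.703, -0.071, 0.071, 0.704]
contact_force: [-0.4, -0.6, 0.7]
opening: 0.799
```

```bash
python3 plan.py .514 .342 -.005 .201
```

```text
t 42.47 p [ 0.5138  0.3424 -0.0024] down [ 0.001  0.001 -1.   ] jaw [-0.2    0.98   0.001] open 0.799 F [-0.4 -0.6  0.7] q7 0.63
dp [ 0.0002 -0.0004 -0.0026] rv [-0.001  0.     0.001] rows 1
[-0.01, 0.0, 0.01, 0.01, 0.13, -0.02]
```

>>> send_rows(motion=[[[0,0,0,0,0.1,0,0.2],[0,0,0,0,0,0,1],[0,0,0,0,0,0,1],[0,0,0,0,0,0,1],[0,0,0,0,0,0,1]]])

```text
clock: 42.88
tool_pos: [0.5134, 0.3423, -0.005]
eef_rot: [-0.703, -0.071, 0.071, 0.704]
contact_force: [0.7, 0.8, -1.1]
opening: 0.635
```

>>> send_rows(motion=[[[0,0,0,0,0,0,1],[0,0,0,0,-0.05,0,1],[0,0,0,0,-0.2,0,1],[0,0,0,0,-0.4,0,1],[0,0,0,0,-0.6,0,1]]])

```text
clock: 43.3
tool_pos: [0.5126, 0.3414, 0.0198]
eef_rot: [0.704, 0.07, -0.072, -0.703]
contact_force: [-0.5, 0.1, -3.8]
opening: 0.635
```

>>> send_rows(motion=[[[0,0,0,0,-0.8,0,1],[0,0,0,0,-0.8,0,1],[0,0,0,0,-0.3,0,1],[0,0,0,0,0,0,1],[0,0,0,0,0,0,1]]])

```text
clock: 43.72
tool_pos: [0.5136, 0.3421, 0.0585]
eef_rot: [-0.703, -0.071, 0.071, 0.704]
contact_force: [-0.2, -0.0, -4.0]
opening: 0.637
```

```bash
python3 plan.py .5099 .2009 .06 .1038;python3 - <<'E'
from h import *
s=imaging.snapshot("scene")
p=get_state()["tool_pos"]
P=[(box(p[0],p[1],.201,.130,.056,p[2]+z),c) for z,c in((.0045,(0,0,255)),(.0265,(0,255,0)))]
crop(s,180,140,133,100,6,"pics/h1.png",P)
E
```

```text
t 43.72 p [0.5136 0.3421 0.0585] down [ 0.001  0.    -1.   ] jaw [-0.2   0.98  0.  ] open 0.637 F [-0.2 -0.  -4. ] q7 0.67
dp [-0.0037 -0.1412  0.0015] rv [-0.     0.097  0.001] rows 8
[0.0, 0.61, 0.0, -0.2, -0.01, -0.86]
[0.0, 0.61, 0.0, -0.16, -0.01, -0.87]
[0.0, 0.0, 0.0, -0.11, -0.01, -0.88]
   x 6
```

View pics/h1.png

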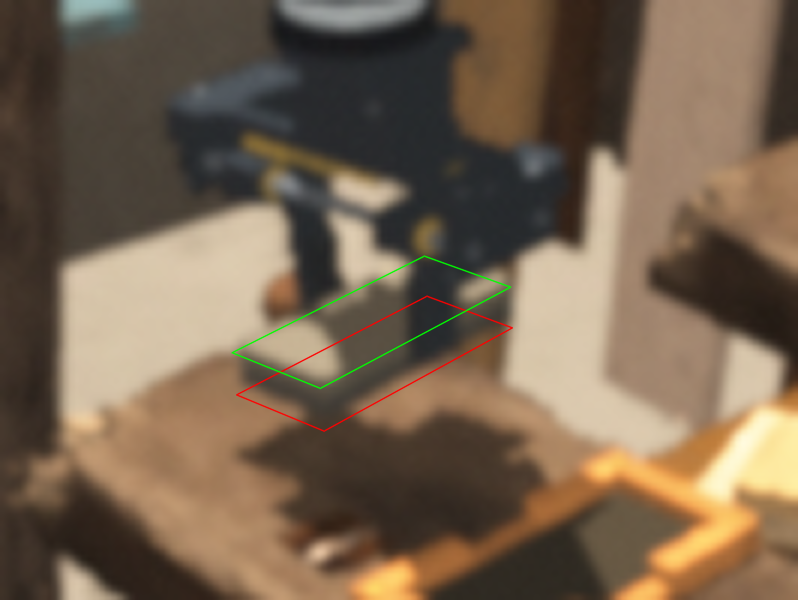

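>>> send_rows(motion=[[[0,0.61,0,-0.2,0,-0.86,1],[0,0.61,0,-0.16,0,-0.87,1],[0,0,0,-0.11,0,-0.88,1],[0,0,0,-0.11,0,-0.88,1],[0,0,0,-0.11,0,-0.88,1]]])

```text
clock: 44.18
tool_pos: [0.5106, 0.2525, 0.057]
eef_rot: [0.706, 0.036, -0.037, -0.706]
contact_force: [-0.1, 0.2, -3.7]
opening: 0.636
```

>>> send_rows(motion=[[[0,0,0,-0.11,0,-0.88,1],[0,0,0,-0.11,0,-0.88,1],[0,0,0,-0.11,0,-0.8,1],[0,0,0,0,0,0,1],[0,0,0,0,0,0,1]]])

```text
clock: 44.6
tool_pos: [0.5099, 0.2007, 0.0575]
eef_rot: [0.707, 0.036, -0.036, -0.706]
contact_force: [-0.0, 0.6, -5.1]
opening: 0.629
```

>>> send_rows(motion=[[[0,0,0,0,0.3,0,1],[0,0,0,0,0.4,0,1],[0,0,0,0,0.3,0,1],[0,0,0,0,0,0,1],[0,0,0,0,0,0,1]]])

```text
clock: 45.02
tool_pos: [0.5094, 0.2025, 0.0372]
eef_rot: [0.706, 0.037, -0.037, -0.706]
contact_force: [0.3, 0.2, -3.6]
opening: 0.632
```

```bash
python3 plan.py .5099 .2009 .003 .1038;python3 - <<'E'
from h import *
s=imaging.snapshot("scene")
p=get_state()["tool_pos"]
P=[(box(p[0],p[1],.1038,.130,.056,p[2]+z),c) for z,c in((.005,(0,0,255)),(.027,(0,255,0)))]
P+=[(box(.5099,.2009,.1038,.14,.066,.018),(255,0,0)),(box(.5099,.2009,.1038,.168,.094,.018),(255,0,0))]
crop(s,210,170,133,100,6,"pics/h2.png",P)
E
```

```text
t 45.02 p [0.5094 0.2025 0.0372] down [-0.001 -0.    -1.   ] jaw [-0.105  0.995 -0.   ] open 0.632 F [ 0.3  0.2 -3.6] q7 0.68
dp [ 0.0005 -0.0016 -0.0342] rv [ 0.     0.001 -0.001] rows 2
[0.0, 0.01, -0.02, 0.01, 0.86, -0.04]
[0.0, 0.0, 0.0, 0.01, 0.86, -0.04]
```

View pics/h2.png

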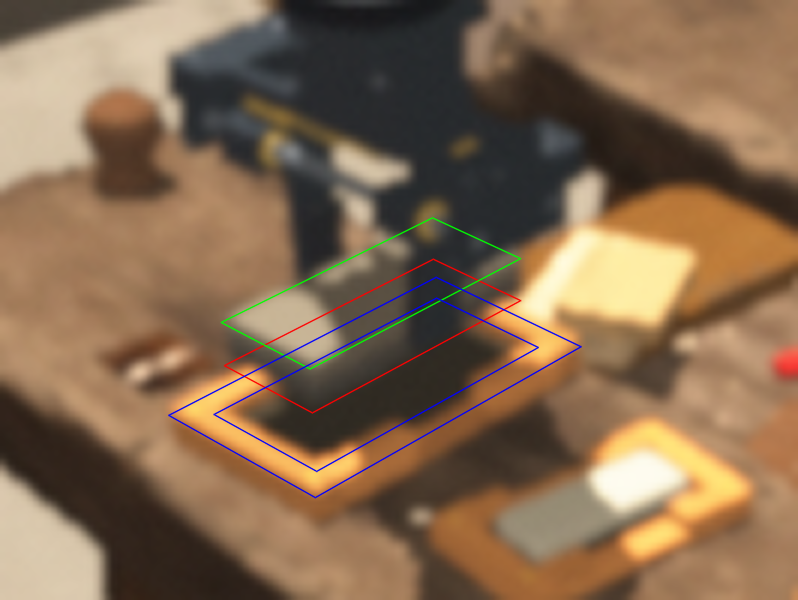

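>>> send_rows(motion=[[[0,0,0,-0.04,0.4,-0.06,1],[0,0,0,0,0.4,0,1],[0,0,0,0,0.3,0,1],[0,0,0,0,0.1,0,1],[0,0,0,0,0,0,1]]])

```text
clock: 45.48
tool_pos: [0.5088, 0.2006, 0.0131]
eef_rot: [0.706, 0.036, -0.037, -0.706]
contact_force: [0.1, 0.3, -3.9]
opening: 0.634
```

```bash
python3 plan.py .5093 .2009 .003 .1038;python3 - <<'E'
from h import *
s=imaging.snapshot("scene")
p=get_state()["tool_pos"]
P=[(box(p[0],p[1],.1038,.130,.056,p[2]+z),c) for z,c in((.005,(0,0,255)),(.027,(0,255,0)))]
P+=[(box(.5099,.2009,.1038,.14,.066,.018),(255,0,0)),(box(.5099,.2009,.1038,.168,.094,.018),(255,0,0))]
crop(s,210,170,133,100,6,"pics/h3.png",P)
E
```

```text
t 45.48 p [0.5088 0.2006 0.0131] down [-0.001 -0.001 -1.   ] jaw [-0.104  0.995 -0.001] open 0.634 F [ 0.1  0.3 -3.9] q7 0.66
dp [ 0.0005  0.0003 -0.0101] rv [ 0.001  0.    -0.001] rows 1
[0.01, 0.0, -0.02, 0.03, 0.51, 0.01]
```

View pics/h3.png

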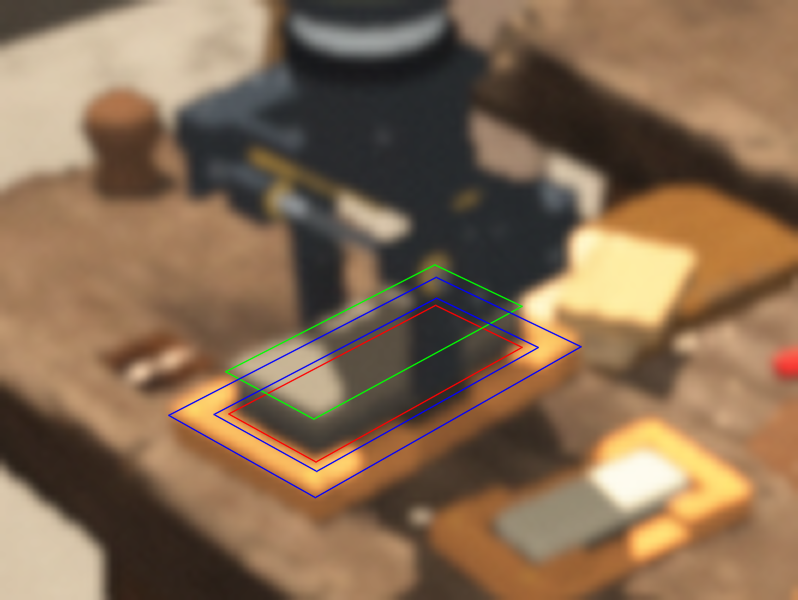

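>>> send_rows(motion=[[[0,0,0,0,0.2,0,1],[0,0,0,0,0.15,0,1],[0,0,0,0,0.05,0,1],[0,0,0,0,0.03,0,1],[0,0,0,0,0,0,1]]])

```text
clock: 45.95
tool_pos: [0.5093, 0.2008, 0.0053]
eef_rot: [-0.706, -0.037, 0.037, 0.706]
contact_force: [-0.2, 0.3, -4.5]
opening: 0.633
```

>>> send_rows(motion=[[[0,0,0,0,0.03,0,1],[0,0,0,0,0.03,0,1],[0,0,0,0,0,0,1],[0,0,0,0,0,0,1],[0,0,0,0,0,0,1]]])

```text
clock: 46.37
tool_pos: [0.5094, 0.2008, 0.0043]
eef_rot: [-0.706, -0.037, 0.037, 0.706]
contact_force: [0.3, -0.4, -4.5]
opening: 0.631
```

>>> send_rows(motion=[[[0,0,0,0,0.04,0,1],[0,0,0,0,0.03,0,1],[0,0,0,0,0.03,0,1],[0,0,0,0,0,0,1],[0,0,0,0,0,0,1]]])

```text
clock: 46.78
tool_pos: [0.5095, 0.2008, 0.003]
eef_rot: [0.706, 0.037, -0.036, -0.706]
contact_force: [-1.3, -1.1, 5.5]
opening: 0.63
```

>>> send_rows(motion=[[[0,0,0,0,-0.03,0,-0.4],[0,0,0,0,0,0,-0.6],[0,0,0,0,0,0,-0.7],[0,0,0,0,0,0,-0.7],[0,0,0,0,0,0,-0.7]]])

```text
clock: 47.2
tool_pos: [0.5095, 0.2008, 0.0027]
eef_rot: [-0.706, -0.037, 0.037, 0.706]
contact_force: [-0.5, -0.1, 0.0]
opening: 0.85
```

>>> send_rows(motion=[[[0,0,0,0,-0.2,0,-0.7],[0,0,0,0,-0.6,0,-0.7],[0,0,0,0,-1,0,-0.7],[0,0,0,0,-1,0,-0.7],[0,0,0,0,-1,0,-0.7]]])

```text
clock: 47.62
tool_pos: [0.5091, 0.2006, 0.0797]
eef_rot: [0.706, 0.036, -0.037, -0.706]
contact_force: [0.7, -0.1, 0.0]
opening: 0.852
```

>>> send_rows(motion=[[[0,0,0,0,-1,0,-0.7],[0,0,0,0,-1,0,-0.7],[0,0,0,0,-0.5,0,-0.7],[0,0,0,0,0,0,-0.7],[0,0,0,0,0,0,-0.7]]])

```text
clock: 48.03
tool_pos: [0.5095, 0.2006, 0.1288]
eef_rot: [-0.706, -0.037, 0.036, 0.706]
contact_force: [0.6, -0.3, -0.4]
opening: 0.851
```

```bash
python3 plan.py .5099 .2009 .15 .1038;python3 - <<'E'
from h import *
s=imaging.snapshot("scene")
P=[(box(.5099,.2009,.1038,.13,.056,.030),(0,255,0)),(box(.5099,.2009,.1038,.14,.066,.018),(255,0,0)),
(box(.5174,.0661,-.0591,.084,.03,.02),(0,255,0)),(box(.5174,.0661,-.0591,.094,.04,.014),(255,0,0)),
(box(.5068,-.078,-.0202,.108,.043,.024),(0,255,0)),(box(.5068,-.078,-.0202,.118,.053,.016),(255,0,0)),
(box(.511,-.386,.1107,.098,.014,.022),(0,255,0)),(box(.511,-.386,.1107,.108,.024,.014),(255,0,0))]
crop(s,230,200,266,190,3,"pics/z1.png",P)
crop(s,230,200,266,190,3,"pics/z2.png")
cv2.imwrite("pics/z3.png",imaging.snapshot("top")["img"][:,:,::-1])
E
```

```text
t 48.03 p [0.5095 0.2006 0.1288] down [ 0.001  0.    -1.   ] jaw [-0.103  0.995  0.   ] open 0.851 F [ 0.6 -0.3 -0.4] q7 0.76
dp [0.0004 0.0003 0.0212] rv [-0.    -0.     0.001] rows 2
[0.0, 0.0, 0.01, 0.01, -0.53, 0.01]
[0.0, 0.0, 0.0, 0.01, -0.53, 0.01]
```

View pics/z1.png

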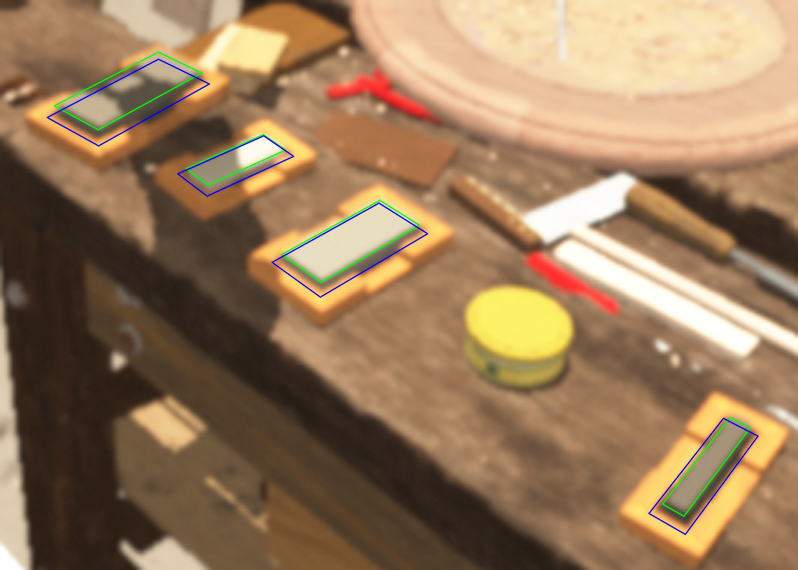

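View pics/z2.png

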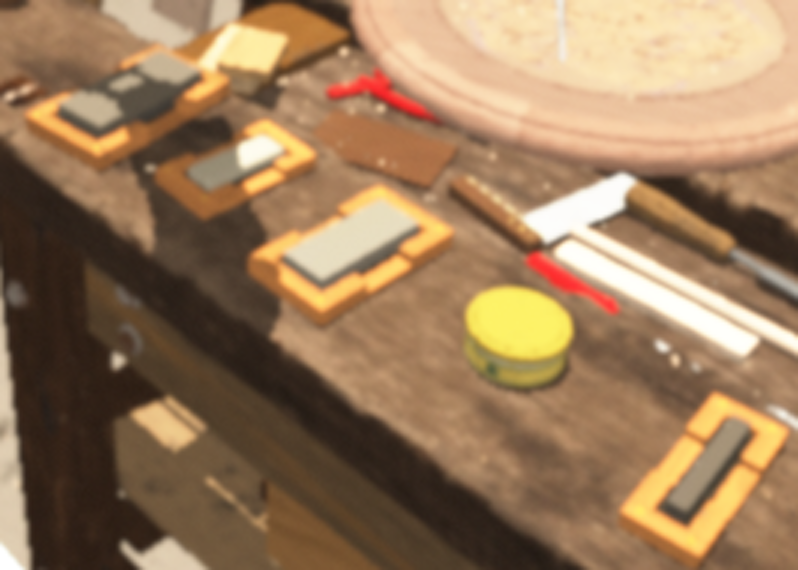

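View pics/z3.png

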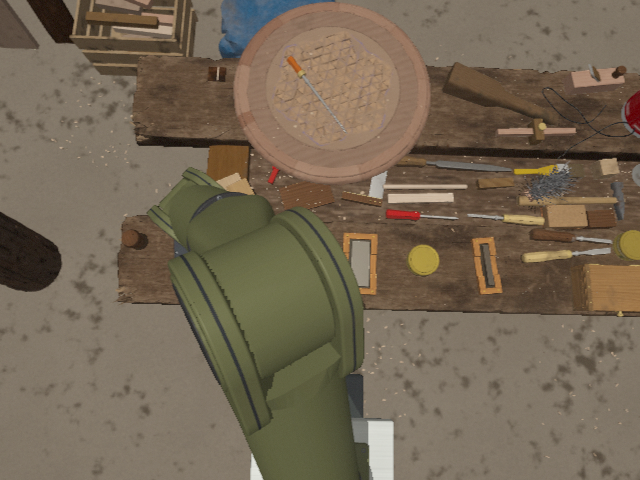

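```bash
python3 -c "
from plant import job
print(job.finish_job())"
```

```text
the job is handed in; nothing more can be done
None
```

All four stones are in their own cases, moved from the top of the pile down, and the job is handed in at about 48 s of the 120 s allowed. It reports no verdict.

- **Final check:** in the last scene picture, the outlines predicted for each seated stone match the images to within about 2–3 mm. All four lie level and centred, with nothing touching them. I had no close top view of the slip and bench stones, because the arm hid them there.
- **Seating:** contact was felt on the recess floor at about the expected height for each stone before release, and none was dropped.
- **Stones underneath:** I saw no shift in the lower stones after each removal.
- **Bystanders:** the tin and the knob are where they started, in both cameras.

**Height disagreement:** the reported tool height did not match the images. It read about 26 mm lower than where the fingers really were. Because of this, my first close on the stick stone shut on air above it, without touching anything.

I measured the error by touching the empty bench case's floor with shut fingers. The last 1 mm step of that touch pressed to 32 N. I then corrected every later grasp and placing by that amount. After that the reported positions and the images agreed within a few millimetres.

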